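# Find the heavy side of a filter wheel and hold it down

### The arm

A 6-joint arm with a two-finger parallel gripper is mounted at the origin on the work surface. World frame = base frame: x ahead of the robot, y to its left, z up, the work surface at z = 0. Lengths are in mm, angles in degrees, forces in N, time in s.
With the tool pointing down it reaches from about 350 to 850 mm from the base axis. Payload 8.1 kg.
Tool frame: the origin (TCP) lies on the mounting face of the last link; the fingertips stand 173 mm ahead of it and the grasp point (between the pads) lies 155 mm ahead of it; z points along the fingers, y is the direction in which the jaws open and shut (so a half turn about z gives the same grasp; the last joint's range is limited). The gripper opens to 85 mm and grips with 20 to 120 N. Pads are 22 mm wide; open, the fingers measure 114 mm over their backs; the gripper's body (76 mm by 85 mm) begins 54 mm behind the grasp point. The pads swing forward as they close: fully open they stand 13 mm farther back than shut.
Start: joints at [62.544, 7.471, 85.268, -0, 87.261, -4.893], TCP at [230.2, 554.089, 404.692] pointing down, gripper open.
Joint ranges: [-169.43, 169.43], [-51.17, 129.36], [1.28, 143.12], [-76.62, 256.62], [0, 156.53], [-152.29, 152.29]. Speed limits (degrees/s): [136.94, 136.94, 159.86, 180, 180, 180].

### API

Orientations are given as [roll, pitch, yaw] about the fixed x, y, z axes, in that order (R = Rz(yaw) Ry(pitch) Rx(roll)).
In Python, from bench import * gives the robot as it stands.
- The arm moves only by the shell command python3 -m jog 'ROWS' [FORCE]. ROWS is JSON, a list of rows, each an object of numbers: "tx", "ty", "tz": the shift along the tool's x, y, z as a fraction of full scale; "ax", "ay", "az": the turn, a rotation vector about the tool's x, y, z as a fraction of full scale; "hand": the opening, from 0 (shut) to 1 (fully open). A call has 1 to 5 rows; each row is the pose to reach, as a shift and turn from the pose commanded when the call began, along the tool's axes at that moment; what a row does not reach only later rows make up. Full scale, the value 1, is 150 mm for a shift and 45 degrees for a turn. A row lasts 1/12 s, in which the tool goes at most 41.7 mm and 7.16 degrees, less where a joint would pass 70% of its speed; a pose out of reach is approached as far as the arm can. A call with a number of a shift or a turn outside -1 to 1 is refused whole. A call with a gripper value outside its range is refused whole. The fingers move at their own pace and stop on an object; FORCE is the grip in N (left out, the last holds). Time passes only in rows, so rows that repeat a pose let the fingers close. It gives the time, the measured TCP pose, the force and the opening at its end, in the units of the state.
- sense(): the state, without advancing time (a new reading comes with each control period).
- snapshot(name): name is "scene" or "top" or "wrist"; returns a dict with "pixels" (480x640x3 uint8, red, green, blue), "z_map" (480x640 float32, mm along the optical axis (not along the pixel's ray), 0 where there is no reading), "intrinsics" (3x3 intrinsics, pixels), "R" (3x3) and "t" (3): a world point X has camera coordinates R X + t. Camera axes: x right, y down, z forward; pixel columns grow to the right and rows downward; lengths in mm; the calibration is good to about 2 mm. A picture is of the moment at which its call begins.
- hand_in(): hands the job in, once; it reports no verdict.
The state is a dict: "time": time; "joint_pos": joint angles; "qd": joint speeds; "joint_efforts": joint torques, N m; "tool_pos": TCP position; "tcp_rot": TCP orientation; "ft_force": force on the tool from outside, world axes, zero at the start; "wrist_torque": the same for the moment, N m; "finger_gap": finger opening in mm.
Only numpy, scipy, OpenCV 4.12 (cv2) and the standard library are available. Lean on these libraries where they do the work, as an engineer would, in place of code of your own. Each camera call takes 0.05 s, during which the arm holds its last target.

### The job

The filter wheel on the balancing stand hides a heavy side that has to be found before it can be trimmed. Draw the red-knobbed lock pin up out of the wheel's collar, hang it by its flange in the yellow side notch and let go of it; then turn the wheel by its rim this way and that, letting it go to feel where it sinks to, and finish while still gripping the rim between the fingers, wheel still, with its heavy side straight down to within about 5 degrees. Do not disturb the things around the stand.

Things in the scene. Friction and masses are not known exactly. Their poses are not given: they have to be found in the camera images.
- stand: Balancing stand, fixed: grey base plate 12 mm thick (x -75 to +115, y -100 to +120 mm about the origin). Origin on the table under the wheel's centre, z up, x along the axle, away from the robot within about 25 degrees. Bearing upright at x -50 mm (24 mm thick, 50 wide; its round housing tops out at z 144), wheel at x 0, pin pillar (44 mm square, top at z 92) at x +80.
- axle (a point): Centre of the wheel, on the axle, 120 mm above the table; fixed to the stand, axes as the stand's (x along the axle). The greasy bearing drags equally both ways: let go, the wheel sinks slowly (up to some 5 s) heavy side downward but stops and stays 16 to 32 degrees short of straight down, on the side it came from. Within that same angle of straight up it also stays put.
- wheel (a joint): Turning angle of the filter wheel, rad, no end stops in practice; 0 at the start (pinned, give or take its play), growing as the top of the rim goes towards the stand's -y (right-handed about the stand's +x). Let it sink from both sides: the heavy side is straight down midway between the two resting angles. At the start the heavy side is at least 48 degrees away from down.
- mark (a point): Outer end of the white index mark on the wheel's rim, 80 mm from the axle, at the top at joint 0; turns with the wheel. The wheel is a dark disc, radius 80 mm, 12 mm thick, plain and flat in its outer 20 mm: grip it there from above across the thickness. Coloured 25 mm filters on a 40 mm circle: red under the mark, then towards -y orange, yellow, green, blue, violet.
- collar (a point): Centre of the 34 mm square collar on the wheel's shaft, 80 mm from the wheel along the stand's x, with the cross hole for the pin; turns with the wheel. Inside the wheel, unseen, is a dense slug (about 95 to 170 g, 55 mm from the axle): its heavy side. Its angle to the marks differs every time and can only be found by turning the wheel.
- pin: Lock pin, 90 g, origin at the tip of its foot, z up along it to the knob: steel shank 10 mm dia. and 70 mm long, flange 26 mm dia. (z 70 to 75 mm), red round knob 18 mm dia. (z 75 to 107 mm). At the start it stands in the collar's 12 mm cross hole, flange on the collar's top (137 mm above the table), its foot 25 mm deep in the pillar below; lift it by 75 mm or more to clear the collar.
- pin_neck (a point): Point on the pin's axis at the underside of its flange, 70 mm above the foot.
- pin_knob (a point): Point on the pin's axis in the middle of the red knob, 91 mm above the foot: where to grip it.
- notch (a point): Middle of the parking notch, level with the top of its two yellow prongs (102 mm above the table; stand x +80, y +95 mm). Slot 14 mm wide between prongs 12 mm wide, 8 mm thick, along the stand's y from a closed end 26 mm short of this point to an open end 26 mm beyond it (+y); open above and below. The flange rests on the prongs, the pin hanging upright.
- bottle: Bystander: small amber bottle, 42 mm dia., 85 mm tall, origin under its middle. It stands by the stand on its -y side.
- objective: Bystander: brass microscope objective standing up, 35 mm dia., 52 mm tall, origin under its middle. It stands by the stand on its +y side.
- driver: Bystander: screwdriver 160 mm long lying on the table, far to the right.
- slide_tray: Bystander: white slide tray 90 x 150 x 22 mm, far to the left.
- lens_ring: Bystander: black ring 52 mm dia., 14 mm tall, far to the right.
- dish: Bystander: round glass dish 60 mm dia., 14 mm tall, far to the left.
- mount_post: Bystander: aluminium post 32 mm dia., 75 mm tall, far to the right.

How it is judged (in metres and radians):
On the way:
1. the lock pin hangs by its flange in the side notch, let go (x of pin_neck in the frame of notch between -0.006 and 0.006 m and y of pin_neck in the frame of notch between -0.026 and 0.023 m and z of pin_neck in the frame of notch between -0.004 and 0.004 m and angle between pin's own z axis and vertical below 0.2 rad and contact force between the fingers and pin below 0.1 N), for 0.2 s.
At the end, for the whole second after the job is handed in: Pin hanging upright (11 degrees) in the notch, flange on the prongs (4 mm), untouched; heavy slug within 7 degrees of straight below the axle, wheel still (0.06 rad/s), fingers gripping its rim (over 2 N, grasp point within 20 mm of the wheel's plane and 110 mm of the axle) (all of step 1 and linear speed of pin below 0.02 m/s and y of slug_c0 in the frame of axle between -0.0067 and 0.0067 m and z of slug_c0 in the frame of axle below 0 m and velocity of joint wheel between -0.06 and 0.06 rad/s and contact force between the fingers and wheel above 2 N and distance between the grasp point and axle below 0.11 m and x of the grasp point in the frame of axle between -0.02 and 0.02 m); the arm keeps its last pose, push and grip.
It fails at once if a bystander is shifted by more than 30 mm or tipped over (distance of any of bottle, objective, driver, slide_tray, lens_ring, dish, mount_post from where it was at the start of the episode above 0.03 m or angle between any of bottle, objective, mount_post's own z axis and vertical above 0.5 rad).
It also fails if it takes over 72 s, if anything falls off the work surface, if the arm or the gripper's body presses on something with over 40 N, if the wrist force passes 120 N, or if a joint passes its speed limit or range.

## Working session

There is one attempt and no reset: what is moved stays moved. The work goes in short steps, Python scripts to look and compute and a shell command to move; the robot and the scene stay as the last step left them, time stands still between calls to the robot, and variables do not carry over. Pictures are saved under pics/ and viewed, and the job is handed in when it is done.

```bash
ls; mkdir -p pics; python3 - <<'E'
from bench import *
import cv2,numpy as np
print(sense())
for n in ["scene","top","wrist"]:
    s=snapshot(n); cv2.imwrite(f"pics/{n}0.png",s["pixels"][:,:,::-1]); np.savez(f"pics/{n}0.npz",**s)
    print(n,s["intrinsics"].tolist(),s["R"].round(3).tolist(),s["t"].round(1).tolist())
E
```

```text
pics
{'time': 0.0, 'joint_pos': array([ 6.25453960e+01,  7.51388558e+00,  8.53302595e+01, -1.41812297e-03,
        8.72626703e+01, -4.89294298e+00]), 'qd': array([-0.06681788,  0.04020178, -0.06374601,  0.05088869, -0.10119358,
        0.02732337]), 'joint_efforts': array([ 3.86403204e-03, -5.69335377e+01, -5.00597906e+01,  2.09823702e-04,
        1.34172582e-02, -4.00655449e-05]), 'tool_pos': array([230.07798775, 553.87363136, 403.64749607]), 'tcp_rot': array([-1.79893453e+02, -7.69951091e-03,  1.57438401e+02]), 'ft_force': array([-1.08408938,  0.21118269, -0.02334144]), 'wrist_torque': array([ 0.03907611,  0.01404312, -0.05737128]), 'finger_gap': 85.5071765496859}
scene [[593.7570712277355, 0.0, 323.88621371155625], [0.0, 593.7570712277355, 245.0543006867114], [0.0, 0.0, 1.0]] [[-0.775, 0.632, -0.023], [0.389, 0.447, -0.805], [-0.498, -0.633, -0.592]] [386.7, -68.2, 1749.6]
top [[613.4595464017348, 0.0, 325.4924923913969], [0.0, 613.4595464017348, 241.31594709657847], [0.0, 0.0, 1.0]] [[0.015, -1.0, 0.006], [-0.987, -0.016, -0.161], [0.162, -0.004, -0.987]] [-16.0, 484.6, 1550.2]
wrist [[375.5765078425749, 0.0, 314.44360856517307], [0.0, 375.5765078425749, 239.00376131161258], [0.0, 0.0, 1.0]] [[0.383, 0.924, -0.002], [0.883, -0.365, 0.296], [0.273, -0.115, -0.955]] [-598.5, -40.3, 378.7]
```

View pics/scene0.png

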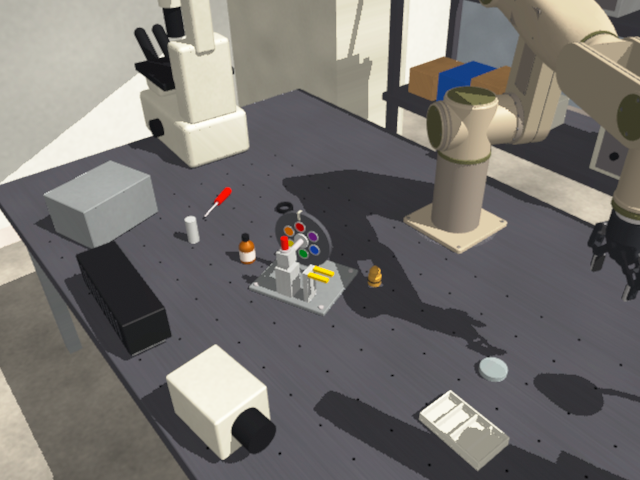

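View pics/top0.png

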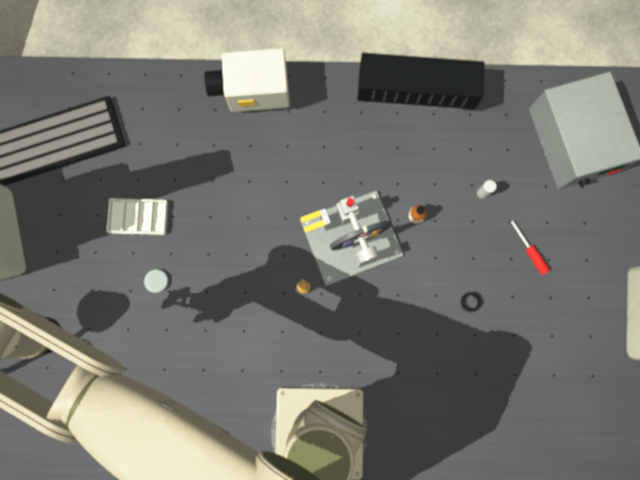

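View pics/wrist0.png

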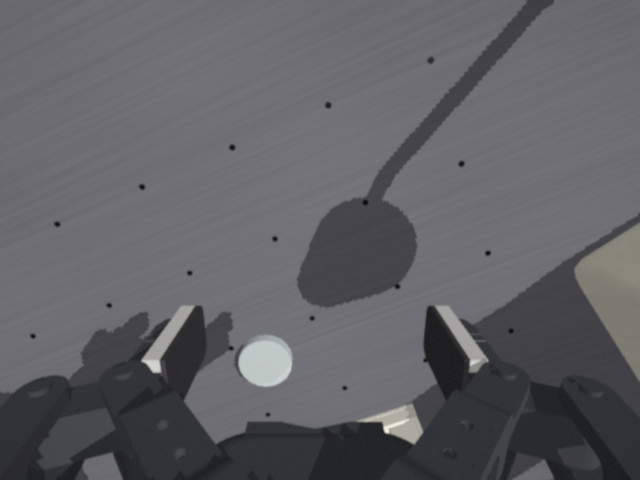

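The top view shows the knob near (350,202), the prongs near (314,221) and the wheel near (358,237). The scene view shows the knob near (285,243) and the prongs near (320,273). Next I'll locate them by triangulation.

```bash
cat > h.py <<'E'
import numpy as np,cv2,json
def load(n): return dict(np.load(n))
def ray(s,uv):
    R,t=s["R"],s["t"]; d=R.T@(np.linalg.inv(s["intrinsics"])@[uv[0],uv[1],1.]); return -R.T@t,d/np.linalg.norm(d)
def plane(s,uv,z):
    c,d=ray(s,uv); return c+d*(z-c[2])/d[2]
def tri(a,ua,b,ub):
    c1,d1=ray(a,ua);c2,d2=ray(b,ub)
    A=np.stack([d1,-d2],1);k=np.linalg.lstsq(A,c2-c1,rcond=None)[0]
    p,q=c1+k[0]*d1,c2+k[1]*d2
    return (p+q)/2,np.linalg.norm(p-q)
def proj(s,X):
    p=s["intrinsics"]@(s["R"]@np.asarray(X,float)+s["t"]); return p[:2]/p[2]
def blobs(s,hlo,hhi,smin=120,vmin=80,amin=15,roi=None):
    h=cv2.cvtColor(s["pixels"],cv2.COLOR_RGB2HSV)
    H=h[...,0].astype(int); m=((H>=hlo)&(H<=hhi)) if hlo<=hhi else ((H>=hlo)|(H<=hhi))
    m=(m&(h[...,1]>=smin)&(h[...,2]>=vmin)).astype(np.uint8)
    if roi: z=np.zeros_like(m);z[roi[1]:roi[3],roi[0]:roi[2]]=1;m*=z
    n,l,st,c=cv2.connectedComponentsWithStats(m)
    return [(c[i].round(1).tolist(),st[i].tolist()) for i in range(1,n) if st[i][4]>=amin],l
E
python3 - <<'E'
from h import *
T=load("pics/top0.npz");S=load("pics/scene0.npz")
for s,roi in((T,(280,170,440,300)),(S,(230,180,400,330))):
    print("red",blobs(s,172,8,roi=roi)[0]);print("yel",blobs(s,22,34,roi=roi)[0])
for n,s,r in(("t",T,(290,180,450,300)),("s",S,(230,190,390,310))):
    c=s["pixels"][r[1]:r[3],r[0]:r[2],::-1]; cv2.imwrite(f"pics/crop_{n}.png",cv2.resize(c,None,fx=5,fy=5,interpolation=cv2.INTER_CUBIC))
E
```

```text
red [([349.9, 201.6], [347, 198, 7, 8, 47])]
yel [([310.3, 216.0], [301, 211, 20, 11, 109]), ([314.3, 226.0], [305, 221, 20, 11, 94])]
red [([299.3, 226.7], [296, 223, 8, 8, 50]), ([284.0, 242.2], [280, 235, 9, 15, 106])]
yel [([290.5, 242.9], [289, 240, 5, 7, 22]), ([323.0, 270.8], [313, 265, 21, 12, 123]), ([318.1, 277.2], [307, 272, 22, 11, 126])]
```

View pics/crop_t.png

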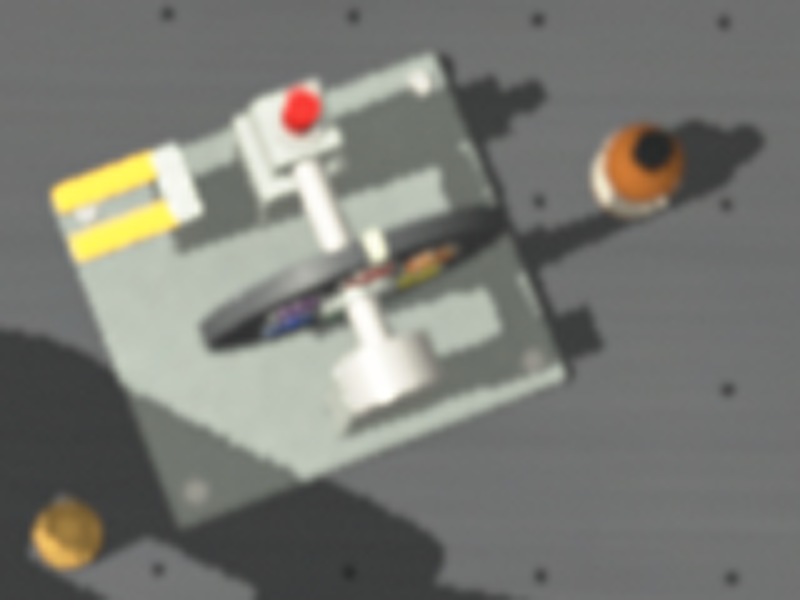

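View pics/crop_s.png

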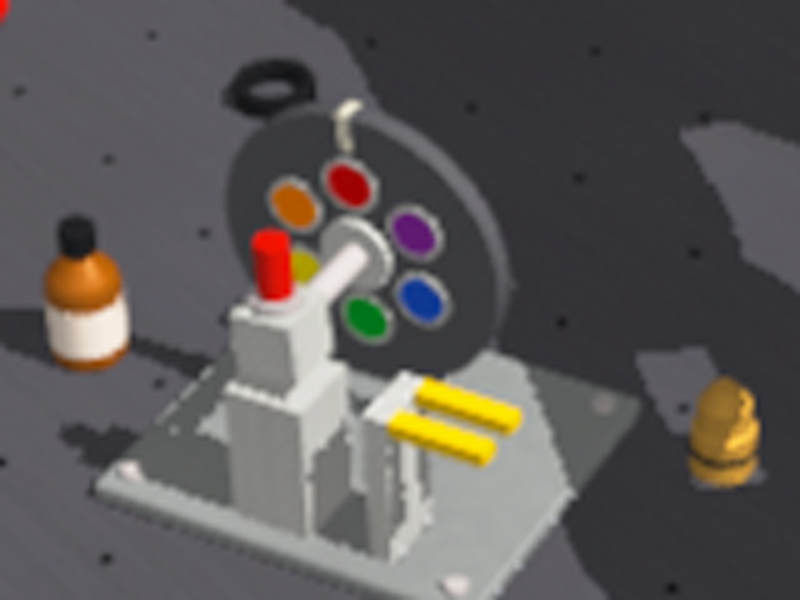

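The crops show the knob as a red cylinder on the collar, the two yellow prongs opening to the image left (stand +y), and the mark at the top of the wheel.

```bash
python3 - <<'E'
from h import *
T=load("pics/top0.npz");S=load("pics/scene0.npz")
P=[tri(T,(310.3,216),S,(318.1,277.2)),tri(T,(314.3,226),S,(323,270.8))]
print("prongs",P); print("at z102",plane(T,(310.3,216),102),plane(T,(314.3,226),102))
print("knob",tri(T,(349.9,201.6),S,(284,242.2)), plane(T,(349.9,201.6),168))
# prong axis directions from top
_,l=blobs(T,22,34,roi=(280,170,440,300))
for i in np.unique(l)[1:]:
    p=np.argwhere(l==i)[:,::-1]
    if len(p)<50: continue
    X=np.array([plane(T,q,102) for q in p.astype(float)])[:,:2]
    r=cv2.minAreaRect(X.astype(np.float32)); v=np.linalg.eigh(np.cov(X.T))[1][:,1]; print(r,np.degrees(np.arctan2(v[1],v[0])))
# baseplate corners top view crop px/5+offset (plate top z12)
for c in [(435,55),(565,372),(180,528)]: print(plane(T,(c[0]/5+290,c[1]/5+180),12))
#knob z by triangulating top face center: top (crop 301,103)
print(tri(T,(301/5+290-.1,103/5+180),S,(271/5+230,237/5+190)))
# mark
print("mark",tri(T,(375/5+290,238/5+180),S,(350/5+230,104/5+190)))
for n,c in(("bottle",(653,150)),("obj",(68,530))): print(n,plane(T,(c[0]/5+290,c[1]/5+180),70 if n=="bottle" else 50))
E
```

```text
prongs [(array([538.89633912,  30.81986503,  98.42593491]), np.float64(0.014748747268716406)), (array([514.13433708,  19.83941848,  97.97850411]), np.float64(1.41463299945199))]
at z102 [538.16565088  30.73656424 102.        ] [512.85065916  20.26402386 102.        ]
knob (array([563.45826471, -65.64908367, 159.46200643]), np.float64(0.07779902179531155)) [561.45081695 -65.24980143 168.        ]
((537.8468017578125, 31.058645248413086), (14.03400993347168, 49.860069274902344), 21.909332275390625) 111.17240857278564
((513.0318603515625, 20.71944236755371), (12.254068374633789, 49.776615142822266), 20.682443618774414) 111.48237419407448
[ 627.80099871 -144.29995152   12.        ]
[ 457.68622505 -212.94358692   12.        ]
[372.37768054 -11.70657425  12.        ]
(array([562.45507085, -65.2846153 , 173.33449686]), np.float64(0.5741332125811863))
mark (array([490.59856233, -98.2041711 , 201.84843899]), np.float64(3.9106056853184783))
bottle [ 565.07140986 -251.08439347   70.        ]
obj [367.03292716  45.45912883  50.        ]
```

```bash
cat >> h.py <<'E'
from scipy.spatial.transform import Rotation as Ro
def pose(s):
    return np.array(s["tool_pos"]),Ro.from_euler("xyz",s["tcp_rot"],degrees=True)
def need(s,G,rpy,L=155):
    """fractions to bring grasp point to G with orientation rpy, from measured pose"""
    p,R=pose(s); T=Ro.from_euler("xyz",rpy,degrees=True)
    tcp=np.array(G)-T.apply([0,0,L]); d=R.inv().apply(tcp-p)/150; a=(R.inv()*T).as_rotvec(degrees=True)/45
    print("t",d.round(3).tolist(),"a",a.round(3).tolist())
E
python3 - <<'E'
from h import *
from bench import sense
W=load("pics/wrist0.npz"); s=sense(); p,R=pose(s)
c=-W["R"].T@W["t"]; print("cam in tool",R.inv().apply(c-p), "axis",R.inv().apply(W["R"].T@[0,0,1]))
need(s,(562.4,-65.3,250),(180,0,112))
E
```

```text
cam in tool [73.91220712 -0.53998704 31.45121573] axis [-2.96153853e-01 -3.69487227e-04  9.55140178e-01]
t [-3.63, -2.962, -0.004] a [-0.002, 0.001, 1.01]
```

```bash
R='[{"tx":-1,"ty":-0.82},{"tx":-1,"ty":-0.82},{"tx":-1,"ty":-0.82},{"tx":-1,"ty":-0.82},{"tx":-1,"ty":-0.82}]'
python3 -m jog '[{"tx":-1,"ty":-0.82},{"tx":-1,"ty":-0.82},{"tx":-1,"ty":-0.82},{"tx":-1,"ty":-0.82},{"tx":-1,"ty":-0.82}]'
python3 -m jog '[{"tx":-1,"ty":-0.82},{"tx":-1,"ty":-0.82},{"tx":-1,"ty":-0.82},{"tx":-1,"ty":-0.82},{"tx":-1,"ty":-0.82}]'
python3 -m jog '[{"tx":-1,"ty":-0.82},{"tx":-1,"ty":-0.82},{"tx":-1,"ty":-0.82},{"tx":-1,"ty":-0.82},{"tx":-1,"ty":-0.82}]'
python3 -c "
from h import *;from bench import sense
need(sense(),(562.4,-65.3,250),(180,0,112))"
```

```text
t [-3.63, -2.962, -0.004] a [-0.002, 0.001, 1.01]invalid input at $[0]: expected keys tx, ty, tz, ax, ay, az, hand
invalid input at $[0]: expected keys tx, ty, tz, ax, ay, az, hand
invalid input at $[0]: expected keys tx, ty, tz, ax, ay, az, hand
```

```bash

python3 -m jog '[{"tx":-1,"ty":-0.82,"tz":0,"ax":0,"ay":0,"az":0,"hand":1},{"tx":-1,"ty":-0.82,"tz":0,"ax":0,"ay":0,"az":0,"hand":1},{"tx":-1,"ty":-0.82,"tz":0,"ax":0,"ay":0,"az":0,"hand":1},{"tx":-1,"ty":-0.82,"tz":0,"ax":0,"ay":0,"az":0,"hand":1},{"tx":-1,"ty":-0.82,"tz":0,"ax":0,"ay":0,"az":0,"hand":1}]'
python3 -m jog '[{"tx":-1,"ty":-0.82,"tz":0,"ax":0,"ay":0,"az":0,"hand":1},{"tx":-1,"ty":-0.82,"tz":0,"ax":0,"ay":0,"az":0,"hand":1},{"tx":-1,"ty":-0.82,"tz":0,"ax":0,"ay":0,"az":0,"hand":1},{"tx":-1,"ty":-0.82,"tz":0,"ax":0,"ay":0,"az":0,"hand":1},{"tx":-1,"ty":-0.82,"tz":0,"ax":0,"ay":0,"az":0,"hand":1}]'
python3 -m jog '[{"tx":-1,"ty":-0.82,"tz":0,"ax":0,"ay":0,"az":0,"hand":1},{"tx":-1,"ty":-0.82,"tz":0,"ax":0,"ay":0,"az":0,"hand":1},{"tx":-1,"ty":-0.82,"tz":0,"ax":0,"ay":0,"az":0,"hand":1},{"tx":-1,"ty":-0.82,"tz":0,"ax":0,"ay":0,"az":0,"hand":1},{"tx":-1,"ty":-0.82,"tz":0,"ax":0,"ay":0,"az":0,"hand":1}]'
python3 -c "
from h import *;from bench import sense
need(sense(),(562.4,-65.3,250),(180,0,112))"
```

```text
time: 0.57
tool_pos: [322.5, 380.2, 404.3]
tcp_rot: [-179.9, 0.0, 157.4]
ft_force: [-0.2, -1.0, -0.8]
finger_gap: 85.5
time: 0.98
tool_pos: [413.7, 208.8, 404.6]
tcp_rot: [-180.0, 0.0, 157.4]
ft_force: [0.6, 0.9, -0.6]
finger_gap: 85.2
time: 1.4
tool_pos: [505.1, 37.4, 404.5]
tcp_rot: [-180.0, 0.0, 157.3]
ft_force: [-0.2, -0.1, 0.3]
finger_gap: 85.8
t [-0.617, -0.484, -0.003] a [-0.001, 0.001, 1.008]
```

```bash

python3 -m jog '[{"tx":-0.62,"ty":-0.485,"tz":0,"ax":0,"ay":0,"az":1,"hand":1},{"tx":-0.62,"ty":-0.485,"tz":0,"ax":0,"ay":0,"az":1,"hand":1},{"tx":-0.62,"ty":-0.485,"tz":0,"ax":0,"ay":0,"az":1,"hand":1},{"tx":-0.62,"ty":-0.485,"tz":0,"ax":0,"ay":0,"az":1,"hand":1},{"tx":-0.62,"ty":-0.485,"tz":0,"ax":0,"ay":0,"az":1,"hand":1}]'
python3 -m jog '[{"tx":0,"ty":0,"tz":0,"ax":0,"ay":0,"az":0.21,"hand":0.6},{"tx":0,"ty":0,"tz":0,"ax":0,"ay":0,"az":0.21,"hand":0.6}]'
python3 - <<'E'
from h import *
from bench import sense,snapshot
s=sense();w=snapshot("wrist");np.savez("pics/w1.npz",**w);cv2.imwrite("pics/w1.png",w["pixels"][:,:,::-1])
need(s,(562.4,-65.3,250),(180,0,112))
print(s["tcp_rot"],s["joint_pos"],blobs(w,172,8)[0],blobs(w,22,34)[0])
E
```

```text
time: 1.82
tool_pos: [562.6, -64.5, 403.7]
tcp_rot: [-179.9, -0.0, 121.1]
ft_force: [0.3, 0.1, -0.7]
finger_gap: 85.1
time: 1.98
tool_pos: [562.1, -62.7, 404.1]
tcp_rot: [-179.9, -0.0, 111.7]
ft_force: [-0.4, -0.3, 0.4]
finger_gap: 64.0
t [-0.017, -0.005, -0.006] a [-0.001, -0.001, -0.007]
[-1.79945443e+02 -3.72866569e-02  1.11698143e+02] [-1.15554182e+01  2.21234145e+00  9.08895620e+01  1.26690147e-03
  8.69641656e+01 -3.32536472e+01] [([310.1, 258.0], [295, 236, 30, 44, 1081]), ([189.6, 258.9], [183, 239, 14, 41, 453])] [([290.4, 89.2], [280, 49, 21, 83, 1507]), ([328.8, 89.2], [320, 49, 19, 83, 1487]), ([219.4, 268.0], [216, 253, 8, 30, 194])]
```

View pics/w1.png

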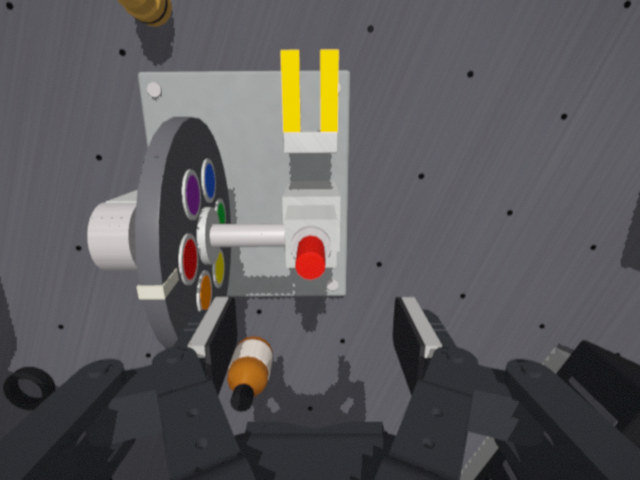

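The wrist view shows the knob at (310,258), nearly between the pads. The prongs at columns 290 and 329 run vertical, so the yaw matches the stand.

```bash
python3 - <<'E'
from h import *
W=load("pics/w1.npz");T=load("pics/top0.npz");S=load("pics/scene0.npz")
c=W["pixels"][220:300,260:360,::-1]; cv2.imwrite("pics/w1c.png",cv2.resize(c,None,fx=6,fy=6,interpolation=cv2.INTER_CUBIC))
for z in(168,174): print(z,plane(W,(310,265),z),plane(W,(310,263),z))
a,b=plane(W,(290.4,90),102),plane(W,(328.8,90),102);print("prongs",a,b,(a+b)/2,np.degrees(np.arctan2(*(b-a)[1::-1])))
m=tri(W,((290.4+328.8)/2,89.5),T,(312.3,221));print("tri notch",m)
for x in (290.4,328.8):
    print(plane(W,(x,50),102),plane(W,(x,130),102))
print(tri(W,(310,265),S,(271/5+230,237/5+190)))
E
```

```text
168 [562.18753391 -68.22550809 168.        ] [561.73030626 -67.06679256 168.        ]
174 [561.40092858 -66.04097367 174.        ] [560.95709619 -64.9162047  174.        ]
prongs [512.4122956   19.91669684 102.        ] [536.39176052  29.4751321  102.        ] [524.40202806  24.69591447 102.        ] 21.732680751433772
tri notch (array([524.54249587,  25.0492611 , 106.39289676]), np.float64(0.7429692104013301))
[503.821005    42.71204613 102.        ] [521.52292313  -4.25661383 102.        ]
[527.11734715  51.99724102 102.        ] [546.22678373   5.5916308  102.        ]
(array([561.50491416, -66.52609031, 172.23694976]), np.float64(0.3795763855598284))
```

View pics/w1c.png

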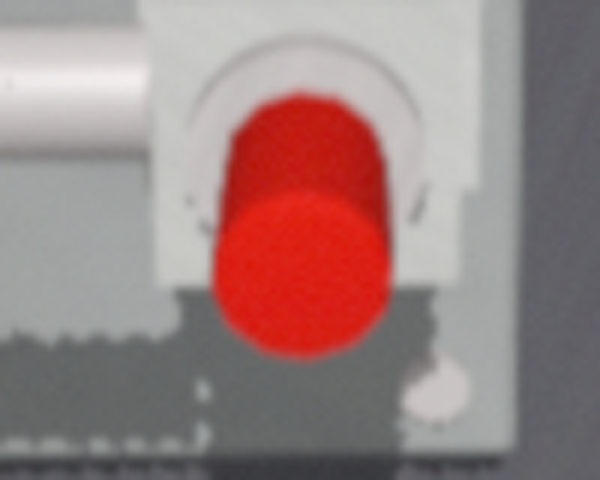

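```bash
python3 -c "
from h import *;from bench import sense
need(sense(),(562,-66.2,164),(180,0,112))"
```

```text
t [-0.023, -0.009, 0.568] a [-0.001, -0.001, -0.005]
```

```bash

python3 -m jog '[{"tx":-0.02,"ty":-0.01,"tz":0.3,"ax":0,"ay":0,"az":0,"hand":0.6},{"tx":-0.02,"ty":-0.01,"tz":0.45,"ax":0,"ay":0,"az":0,"hand":0.6},{"tx":-0.02,"ty":-0.01,"tz":0.565,"ax":0,"ay":0,"az":0,"hand":0.5},{"tx":-0.02,"ty":-0.01,"tz":0.565,"ax":0,"ay":0,"az":0,"hand":0.5},{"tx":-0.02,"ty":-0.01,"tz":0.565,"ax":0,"ay":0,"az":0,"hand":0.5}]' 30
python3 - <<'E'
from h import *
from bench import sense,snapshot
s=sense();w=snapshot("wrist");np.savez("pics/w2.npz",**w);cv2.imwrite("pics/w2.png",w["pixels"][:,:,::-1])
need(s,(562,-66.2,164),(180,0,112))
E
```

```text
time: 2.45
tool_pos: [561.4, -65.4, 318.9]
tcp_rot: [-179.9, -0.1, 112.2]
ft_force: [1.0, 0.1, 0.9]
finger_gap: 42.7
t [-0.007, 0.002, -0.0] a [-0.003, -0.002, 0.005]
```

View pics/w2.png

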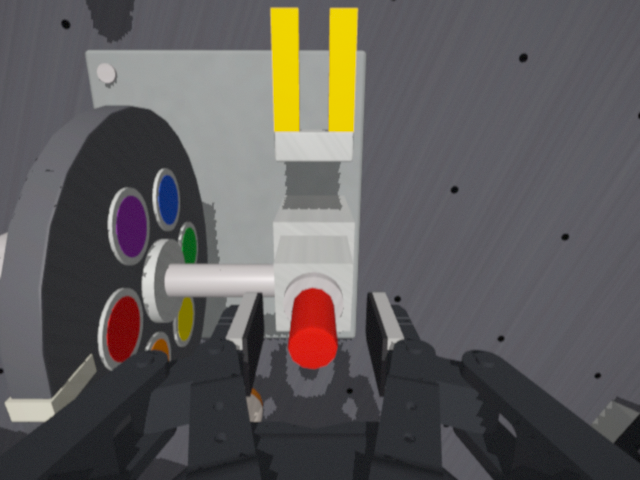

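The knob at (313,330) is centred between the pads at about 248 and 378. I'll close on it.

```bash

python3 -m jog '[{"tx":0,"ty":0,"tz":0,"ax":0,"ay":0,"az":0,"hand":0},{"tx":0,"ty":0,"tz":0,"ax":0,"ay":0,"az":0,"hand":0},{"tx":0,"ty":0,"tz":0,"ax":0,"ay":0,"az":0,"hand":0},{"tx":0,"ty":0,"tz":0,"ax":0,"ay":0,"az":0,"hand":0},{"tx":0,"ty":0,"tz":0,"ax":0,"ay":0,"az":0,"hand":0}]' 35
python3 -m jog '[{"tx":0,"ty":0,"tz":-0.05,"ax":0,"ay":0,"az":0,"hand":0},{"tx":0,"ty":0,"tz":-0.1,"ax":0,"ay":0,"az":0,"hand":0},{"tx":0,"ty":0,"tz":-0.15,"ax":0,"ay":0,"az":0,"hand":0}]' 35
```

```text
time: 2.92
tool_pos: [562.1, -65.9, 322.3]
tcp_rot: [179.9, 0.1, 112.2]
ft_force: [-4.4, -1.3, 7.2]
finger_gap: 16.9
time: 3.17
tool_pos: [561.8, -65.9, 343.2]
tcp_rot: [-180.0, 0.0, 112.2]
ft_force: [-0.6, -2.8, -4.5]
finger_gap: 16.7
```

```bash

python3 -m jog '[{"tx":0,"ty":0,"tz":-0.1,"ax":0,"ay":0,"az":0,"hand":0},{"tx":0,"ty":0,"tz":-0.22,"ax":0,"ay":0,"az":0,"hand":0},{"tx":0,"ty":0,"tz":-0.35,"ax":0,"ay":0,"az":0,"hand":0},{"tx":0,"ty":0,"tz":-0.43,"ax":0,"ay":0,"az":0,"hand":0},{"tx":0,"ty":0,"tz":-0.43,"ax":0,"ay":0,"az":0,"hand":0}]' 35
python3 - <<'E'
from h import *
from bench import sense,snapshot
s=sense();w=snapshot("wrist");np.savez("pics/w3.npz",**w);cv2.imwrite("pics/w3.png",w["pixels"][:,:,::-1])
w=snapshot("scene");np.savez("pics/s3.npz",**w);cv2.imwrite("pics/s3.png",cv2.resize(w["pixels"][150:320,200:400,::-1],None,fx=4,fy=4))
E
```

```text
time: 3.58
tool_pos: [562.9, -65.5, 411.8]
tcp_rot: [179.6, 0.2, 112.2]
ft_force: [0.4, -0.2, -0.3]
finger_gap: 16.4
```

View pics/w3.png

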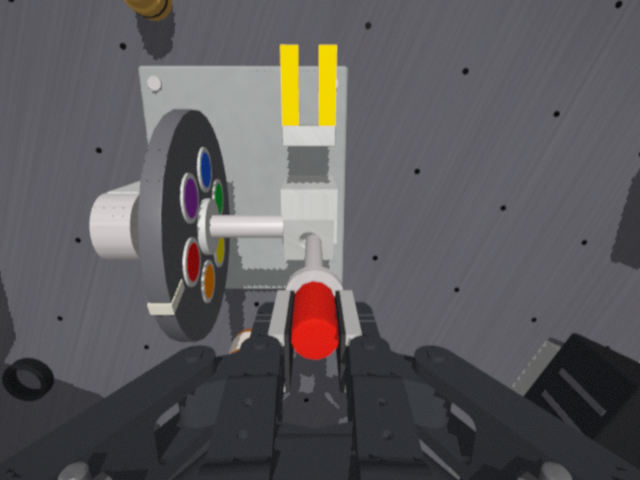

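View pics/s3.png

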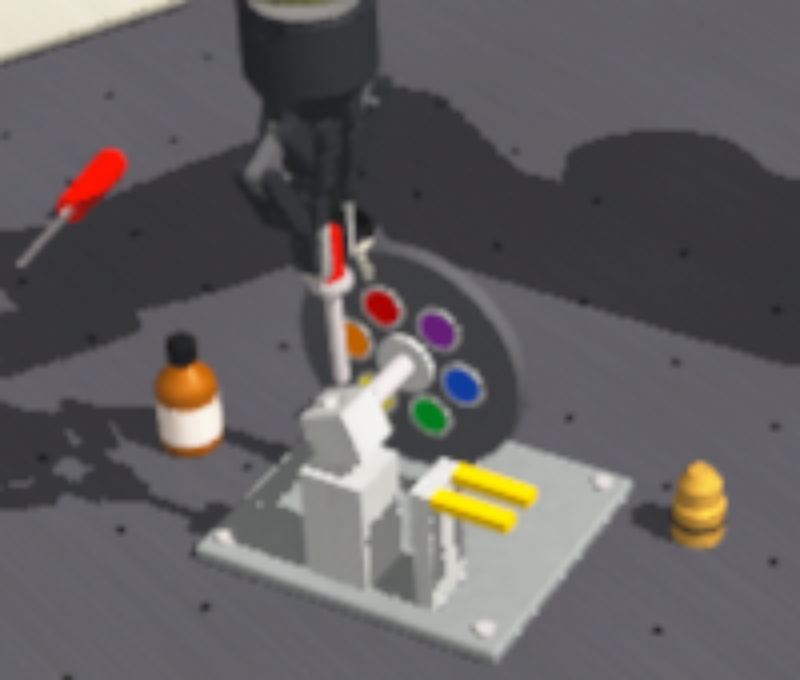

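```bash
python3 - <<'E'
from h import *
W=load("pics/w3.npz");S=load("pics/s3.npz")
cv2.imwrite("pics/w3c.png",cv2.resize(W["pixels"][210:330,260:380,::-1],None,fx=5,fy=5,interpolation=cv2.INTER_CUBIC))
cv2.imwrite("pics/s3c.png",cv2.resize(S["pixels"][200:250,260:320,::-1],None,fx=10,fy=10,interpolation=cv2.INTER_CUBIC))
E
```

```text
(no output)
```

View pics/w3c.png

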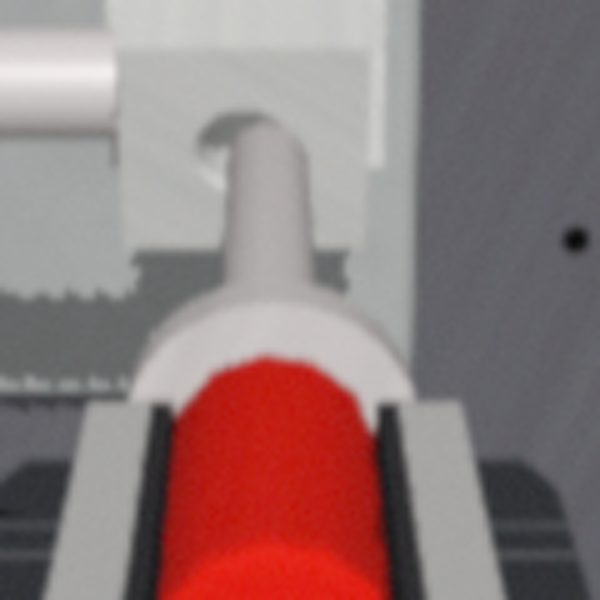

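View pics/s3c.png

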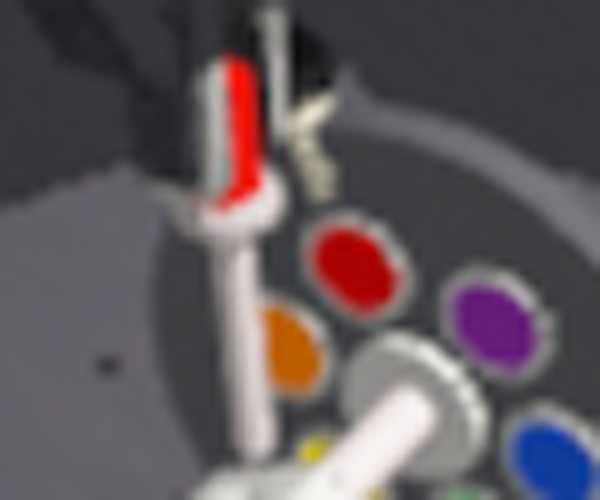

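```bash
python3 - <<'E'
from h import *
from bench import sense
W=load("pics/w3.npz");S=load("pics/s3.npz")
f=tri(W,(313.6,237.4),S,(285.8,245));n=tri(W,(314.2,272),S,(284.2,223));print("foot",f,"neck",n)
ex=np.array([np.cos(np.radians(22)),np.sin(np.radians(22)),0]);ey=np.array([-ex[1],ex[0],0])
a,b=plane(W,(289.4,85),102),plane(W,(328,85),102);N=(a+b)/2;print("notch",a,b,np.degrees(np.arctan2(*(b-a)[1::-1])))
N=np.array([524.5,25,102])
for q in(f[0],n[0]): print("to notch ex,ey",(N-q)@ex,(N-q)@ey)
print(pose(sense())[0])
E
```

```text
foot (array([562.7957816 , -60.81635704, 153.72320193]), np.float64(1.0603054343308345)) neck (array([562.48623014, -59.14102976, 217.44438984]), np.float64(1.1704533241695307))
notch [512.6031528   19.34795098 102.        ] [537.16968937  29.40356149 102.        ] 22.260338376764327
to notch ex,ey -3.3598572314142743 93.91339299280843
to notch ex,ey -3.7004347595499367 92.24409657357027
[562.10483938 -65.39879809 407.66872612]
```

```bash

python3 -m jog '[{"tx":0.2,"ty":-0.02,"tz":0,"ax":0,"ay":0,"az":0,"hand":0},{"tx":0.45,"ty":-0.02,"tz":0.0,"ax":0,"ay":0,"az":0,"hand":0},{"tx":0.62,"ty":-0.02,"tz":0.1,"ax":0,"ay":0,"az":0,"hand":0},{"tx":0.62,"ty":-0.02,"tz":0.2,"ax":0,"ay":0,"az":0,"hand":0},{"tx":0.62,"ty":-0.02,"tz":0.2,"ax":0,"ay":0,"az":0,"hand":0}]' 35
python3 - <<'E'
from h import *
from bench import sense,snapshot
s=sense();w=snapshot("wrist");np.savez("pics/w4.npz",**w);cv2.imwrite("pics/w4.png",w["pixels"][:,:,::-1])
w=snapshot("scene");np.savez("pics/s4.npz",**w);cv2.imwrite("pics/s4.png",cv2.resize(w["pixels"][200:310,240:360,::-1],None,fx=6,fy=5))
print(pose(s)[0],s["tcp_rot"])
E
```

```text
time: 4.1
tool_pos: [522.2, 20.9, 372.3]
tcp_rot: [-179.7, -0.2, 112.3]
ft_force: [0.4, -0.4, -2.2]
finger_gap: 16.8
[522.22543106  20.94604954 372.25873895] [-179.65143293   -0.18405017  112.31841629]
```

View pics/w4.png

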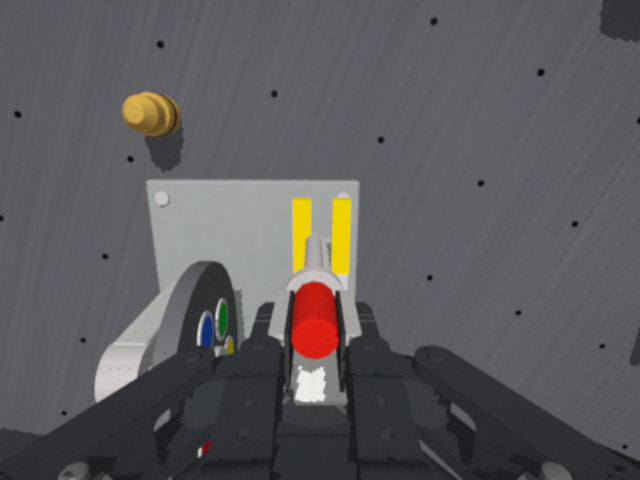

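View pics/s4.png

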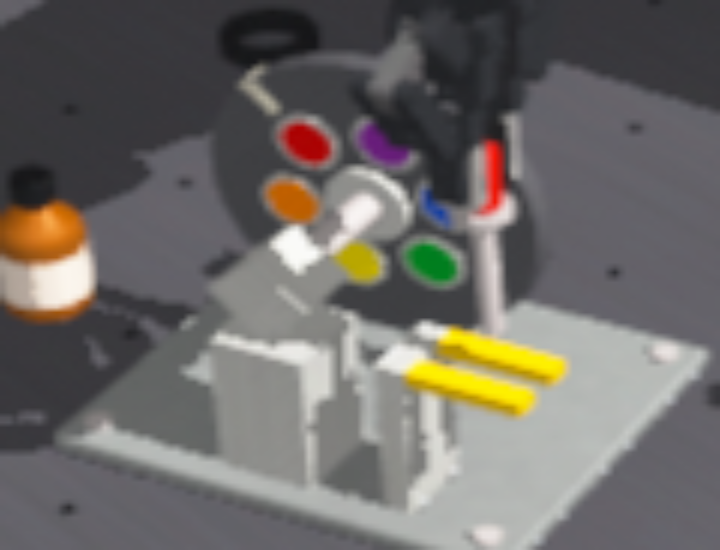

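```bash

python3 -m jog '[{"tx":0,"ty":0.02,"tz":0,"ax":0,"ay":0,"az":0,"hand":0},{"tx":0,"ty":0.02,"tz":0.0,"ax":0,"ay":0,"az":0,"hand":0}]' 35
python3 - <<'E'
from h import *
from bench import sense,snapshot
s=sense();w=snapshot("wrist");np.savez("pics/w5.npz",**w);cv2.imwrite("pics/w5c.png",cv2.resize(w["pixels"][180:300,260:380,::-1],None,fx=5,fy=5,interpolation=cv2.INTER_CUBIC))
p,R=pose(s);print(p,s["tcp_rot"]); c=-w["R"].T@w["t"]; print("cam in tool",R.inv().apply(c-p), "axis",R.inv().apply(w["R"].T@[0,0,1]),R.inv().apply(w["R"].T@[1,0,0]))
print(blobs(w,22,34)[0])
E
```

```text
time: 4.37
tool_pos: [527.6, 20.0, 377.8]
tcp_rot: [179.9, 0.0, 112.1]
ft_force: [-0.1, 1.1, -0.7]
finger_gap: 16.7
[527.56586015  20.04030496 377.76096692] [1.79927433e+02 3.34477367e-02 1.12120979e+02]
cam in tool [73.97211617  0.63008601 31.34392758] axis [-2.96056360e-01  6.31466451e-04  9.55170264e-01] [ 5.71865203e-04  9.99999719e-01 -4.83852944e-04]
[([291.9, 227.9], [283, 191, 19, 75, 1346]), ([330.3, 227.4], [321, 191, 19, 75, 1318]), ([222.8, 342.2], [219, 330, 8, 25, 136])]
```

View pics/w5c.png

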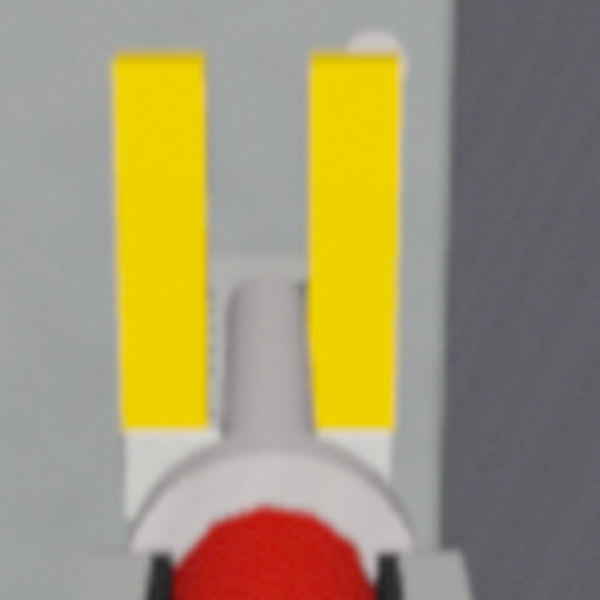

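```bash

python3 -m jog '[{"tx":0.02,"ty":-0.009,"tz":0,"ax":0,"ay":0,"az":0,"hand":0},{"tx":0.02,"ty":-0.009,"tz":0.1,"ax":0,"ay":0,"az":0,"hand":0},{"tx":0.02,"ty":-0.009,"tz":0.2,"ax":0,"ay":0,"az":0,"hand":0},{"tx":0.02,"ty":-0.009,"tz":0.3,"ax":0,"ay":0,"az":0,"hand":0},{"tx":0.02,"ty":-0.009,"tz":0.3,"ax":0,"ay":0,"az":0,"hand":0}]' 35
python3 -m jog '[{"tx":0,"ty":0,"tz":0.0,"ax":0,"ay":0,"az":0,"hand":0},{"tx":0,"ty":0,"tz":0,"ax":0,"ay":0,"az":0,"hand":0}]' 35
python3 - <<'E'
from h import *
from bench import sense,snapshot
s=sense();w=snapshot("wrist");np.savez("pics/w6.npz",**w);cv2.imwrite("pics/w6c.png",cv2.resize(w["pixels"][180:300,260:380,::-1],None,fx=5,fy=5,interpolation=cv2.INTER_CUBIC))
p,R=pose(s);print(p,s["tcp_rot"],s["ft_force"])
w=snapshot("scene");np.savez("pics/s6.npz",**w);cv2.imwrite("pics/s6.png",cv2.resize(w["pixels"][200:310,240:360,::-1],None,fx=5,fy=5))
E
```

```text
time: 4.83
tool_pos: [523.4, 22.7, 329.0]
tcp_rot: [-179.8, -0.1, 112.1]
ft_force: [0.3, 0.7, -2.3]
finger_gap: 16.8
time: 5.0
tool_pos: [524.7, 22.7, 333.0]
tcp_rot: [180.0, 0.0, 112.2]
ft_force: [-0.5, 0.5, -0.5]
finger_gap: 16.9
[524.67939167  22.72274734 333.03583115] [1.79950051e+02 2.59386015e-02 1.12164936e+02] [-0.46144515  0.52494297 -0.54038923]
```

View pics/w6c.png

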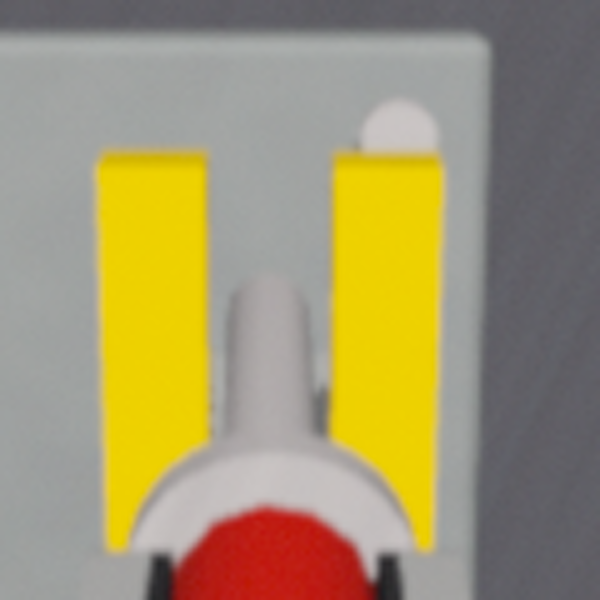

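View pics/s6.png

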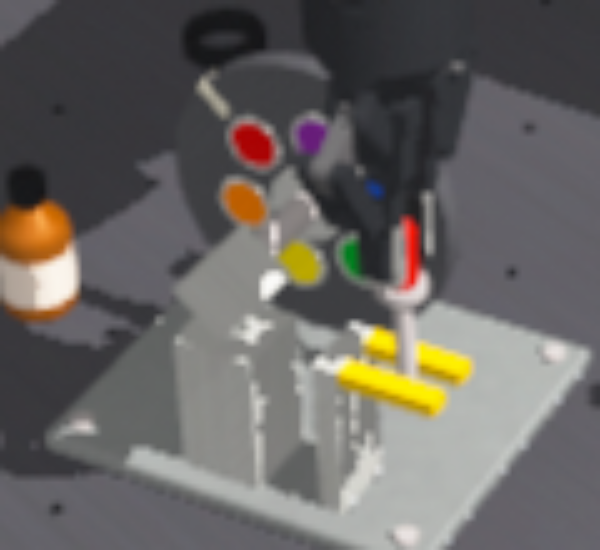

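```bash

python3 -m jog '[{"tx":0,"ty":0,"tz":0.08,"ax":0,"ay":0,"az":0,"hand":0},{"tx":0,"ty":0,"tz":0.16,"ax":0,"ay":0,"az":0,"hand":0},{"tx":0,"ty":0,"tz":0.23,"ax":0,"ay":0,"az":0,"hand":0},{"tx":0,"ty":0,"tz":0.26,"ax":0,"ay":0,"az":0,"hand":0},{"tx":0,"ty":0,"tz":0.26,"ax":0,"ay":0,"az":0,"hand":0}]' 35
python3 -m jog '[{"tx":0,"ty":0,"tz":0.02,"ax":0,"ay":0,"az":0,"hand":0},{"tx":0,"ty":0,"tz":0.02,"ax":0,"ay":0,"az":0,"hand":0}]' 35
python3 -m jog '[{"tx":0,"ty":0,"tz":0.02,"ax":0,"ay":0,"az":0,"hand":0},{"tx":0,"ty":0,"tz":0.02,"ax":0,"ay":0,"az":0,"hand":0}]' 35
python3 - <<'E'
from h import *
from bench import sense,snapshot
s=sense();w=snapshot("wrist");np.savez("pics/w7.npz",**w);cv2.imwrite("pics/w7c.png",cv2.resize(w["pixels"][180:300,260:380,::-1],None,fx=5,fy=5,interpolation=cv2.INTER_CUBIC))
w=snapshot("scene");np.savez("pics/s7.npz",**w);cv2.imwrite("pics/s7.png",cv2.resize(w["pixels"][200:310,240:360,::-1],None,fx=6,fy=5))
E
```

```text
time: 5.52
tool_pos: [523.4, 22.9, 290.3]
tcp_rot: [-179.8, -0.1, 112.2]
ft_force: [-0.5, -0.4, -1.1]
finger_gap: 17.0
time: 5.68
tool_pos: [524.4, 22.9, 289.6]
tcp_rot: [-180.0, -0.0, 112.2]
ft_force: [-0.3, -0.3, -1.5]
finger_gap: 16.8
time: 5.85
tool_pos: [524.8, 22.8, 287.4]
tcp_rot: [179.9, 0.0, 112.2]
ft_force: [0.5, -0.4, 0.9]
finger_gap: 17.0
```

View pics/w7c.png

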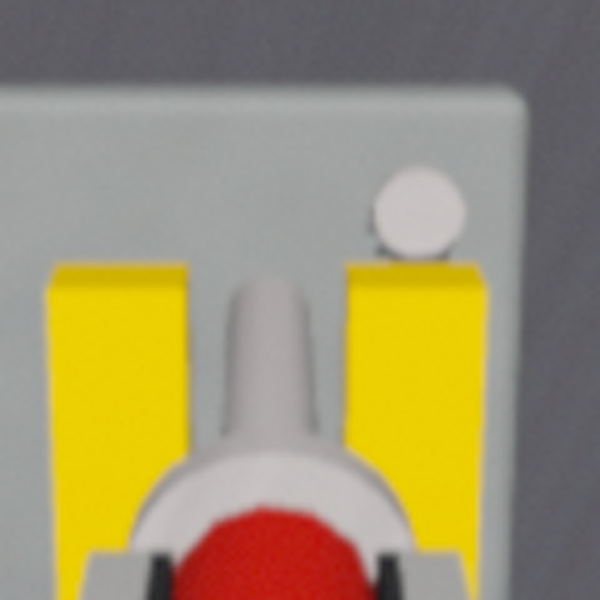

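View pics/s7.png

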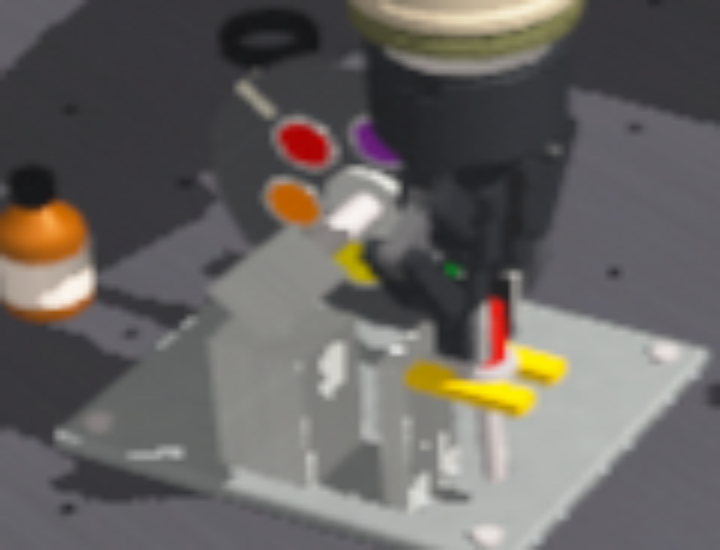

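```bash

python3 -m jog '[{"tx":0,"ty":0,"tz":0.02,"ax":0,"ay":0,"az":0,"hand":0},{"tx":0,"ty":0,"tz":0.02,"ax":0,"ay":0,"az":0,"hand":0}]' 35
python3 -m jog '[{"tx":0,"ty":0,"tz":0.02,"ax":0,"ay":0,"az":0,"hand":0},{"tx":0,"ty":0,"tz":0.02,"ax":0,"ay":0,"az":0,"hand":0}]' 35
```

```text
time: 6.12
tool_pos: [524.9, 22.9, 287.0]
tcp_rot: [179.9, 0.0, 112.2]
ft_force: [-11.0, 0.6, 21.9]
finger_gap: 17.0
time: 6.28
tool_pos: [525.7, 22.9, 286.0]
tcp_rot: [179.7, 0.1, 112.2]
ft_force: [-12.4, 0.3, 31.7]
finger_gap: 17.0
```

```bash

python3 -m jog '[{"tx":0,"ty":0,"tz":-0.03,"ax":0,"ay":0,"az":0,"hand":0},{"tx":0,"ty":0,"tz":-0.03,"ax":0,"ay":0,"az":0,"hand":0.1},{"tx":0,"ty":0,"tz":-0.03,"ax":0,"ay":0,"az":0,"hand":0.5},{"tx":0,"ty":0,"tz":-0.03,"ax":0,"ay":0,"az":0,"hand":0.6},{"tx":0,"ty":0,"tz":-0.03,"ax":0,"ay":0,"az":0,"hand":0.6}]' 35
python3 -m jog '[{"tx":0,"ty":0,"tz":-0.2,"ax":0,"ay":0,"az":0,"hand":0.6},{"tx":0,"ty":0,"tz":-0.4,"ax":0,"ay":0,"az":0,"hand":0.8},{"tx":0,"ty":0,"tz":-0.65,"ax":0,"ay":0,"az":0,"hand":1},{"tx":0,"ty":0,"tz":-0.87,"ax":0,"ay":0,"az":0,"hand":1},{"tx":0,"ty":0,"tz":-0.87,"ax":0,"ay":0,"az":0,"hand":1}]' 35
python3 - <<'E'
from h import *
from bench import sense,snapshot
s=sense();w=snapshot("wrist");np.savez("pics/w8.npz",**w);cv2.imwrite("pics/w8.png",w["pixels"][:,:,::-1])
w=snapshot("scene");np.savez("pics/s8.npz",**w);cv2.imwrite("pics/s8.png",cv2.resize(w["pixels"][200:310,240:360,::-1],None,fx=6,fy=5,interpolation=cv2.INTER_CUBIC))
E
```

```text
time: 6.7
tool_pos: [524.1, 22.9, 284.7]
tcp_rot: [-179.9, -0.0, 112.2]
ft_force: [0.7, -1.1, -0.1]
finger_gap: 50.7
time: 7.12
tool_pos: [525.8, 22.8, 423.9]
tcp_rot: [179.4, 0.3, 112.2]
ft_force: [1.3, 0.1, 1.8]
finger_gap: 85.3
```

View pics/w8.png

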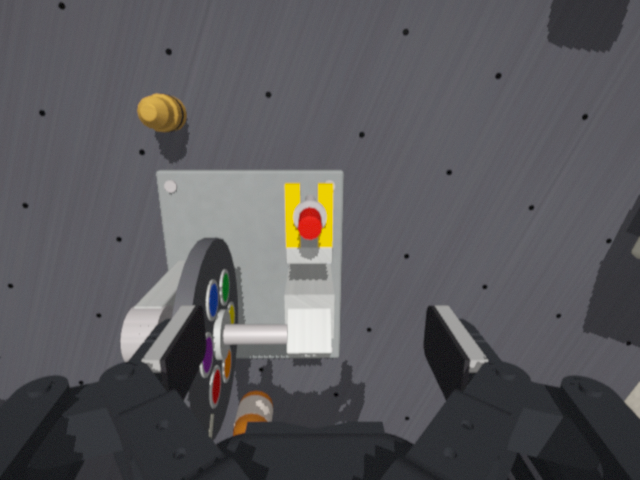

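View pics/s8.png

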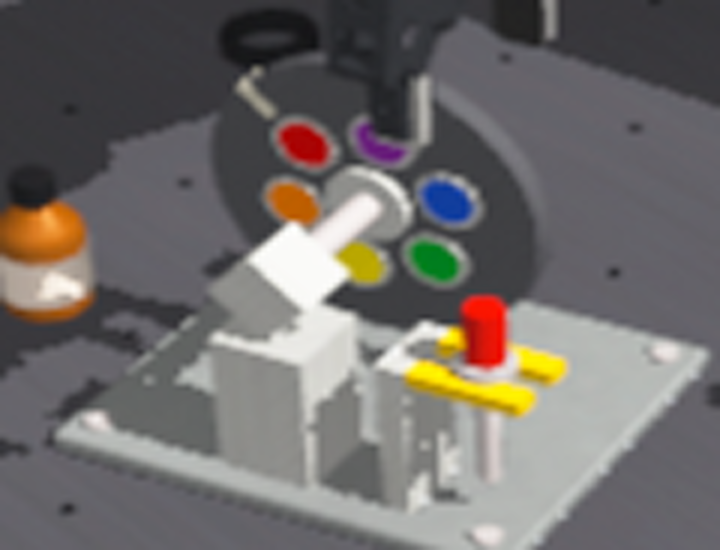

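The pin hangs upright in the notch, released. The wheel has turned so that the mark points up and left. Next I'll write the angle measurement.

```bash
cat >> h.py <<'E'
ex=np.array([np.cos(np.radians(22)),np.sin(np.radians(22)),0]);ey=np.array([-ex[1],ex[0],0]);O=np.array([487.2,-95,0])
HUES=[(174,6),(7,18),(22,32),(50,75),(100,124),(128,165)]
def wheel(s,verbose=False,xf=6.5):
    h=cv2.cvtColor(s["pixels"],cv2.COLOR_RGB2HSV); H=h[...,0].astype(int)
    v,u=np.indices(H.shape); K=np.linalg.inv(s["intrinsics"]); R,t=s["R"],s["t"]
    c=-R.T@t; d=np.stack([u,v,np.ones_like(u)],-1)@K.T@R
    k=(xf-(c-O)@ex)/(d@ex); P=c+d*k[...,None]-O
    Y=P@ey; Z=P[...,2]-120; r=np.hypot(Y,Z); ok=(r>22)&(r<58)&(k>0)&(h[...,1]>110)&(h[...,2]>50)
    src=[];dst=[];A=[]
    for i,(a,b) in enumerate(HUES):
        m=ok&(((H>=a)&(H<=b)) if a<=b else ((H>=a)|(H<=b)))
        n,l,st,_=cv2.connectedComponentsWithStats(m.astype(np.uint8))
        if n<2: continue
        j=1+np.argmax(st[1:,4]); q=l==j; ar=st[j,4]; 
        py,pz=Y[q].mean(),Z[q].mean(); e=cv2.minEnclosingCircle(np.stack([Y[q],Z[q]],1).astype(np.float32))[1]
        full=q.sum()
        # nominal: angle a0=i*60 towards -y from top
        A.append((i,py,pz,full,e))
    amax=max(x[3] for x in A) if A else 0
    th=[]
    for i,py,pz,n,e in A:
        if n<0.75*amax: continue
        g=(np.degrees(np.arctan2(-py,pz))-60*i+180)%360-180
        th.append(g); src.append(i);dst.append((py,pz))
        if verbose: print(i,round(py,1),round(pz,1),n,round(g,1))
    # fit rotation+centre
    a=np.radians(60*np.array(src)); B=-40*np.sin(a)+1j*40*np.cos(a); D=np.array([y+1j*z for y,z in dst])
    if len(D)<2: return None
    z=np.sum((D-D.mean())*np.conj(B-B.mean())); ang=np.degrees(np.angle(z)); sc=abs(z)/np.sum(abs(B-B.mean())**2)
    cen=D.mean()-sc*np.exp(1j*np.radians(ang))*B.mean()
    return dict(ang=round(float(ang),2),scale=round(float(sc),3),centre=(round(cen.real,1),round(cen.imag,1)),n=len(D))
E
python3 - <<'E'
from h import *
for f in("scene0","s3","s4","s6","s8","w1","w3","w8"):
    try: print(f,wheel(load(f"pics/{f}.npz"),f in("scene0","s8")))
    except Exception as e: print(f,e)
E
```

```text
0 -4.0 37.4 52 6.1
1 -37.3 14.1 57 9.4
3 1.5 -42.8 45 2.1
4 34.5 -20.2 50 -0.3
5 32.6 19.6 45 1.1
scene0 {'ang': 4.12, 'scale': 1.003, 'centre': (np.float64(-1.2), np.float64(-2.9)), 'n': 5}
s3 {'ang': 22.97, 'scale': 1.005, 'centre': (np.float64(-1.0), np.float64(-2.9)), 'n': 4}
s4 {'ang': 46.71, 'scale': 1.004, 'centre': (np.float64(-0.8), np.float64(-3.1)), 'n': 3}
s6 {'ang': 49.94, 'scale': 1.016, 'centre': (np.float64(-0.4), np.float64(-2.4)), 'n': 3}
0 -31.5 23.5 54 53.3
1 -39.0 -15.8 49 52.0
2 -6.2 -42.5 44 51.7
3 29.4 -28.9 45 45.5
4 36.9 10.5 49 45.9
s8 {'ang': 49.77, 'scale': 1.004, 'centre': (np.float64(-0.6), np.float64(-2.7)), 'n': 5}
w1 {'ang': 4.5, 'scale': 1.003, 'centre': (np.float64(0.6), np.float64(-1.1)), 'n': 2}
w3 {'ang': 19.57, 'scale': 1.006, 'centre': (np.float64(0.9), np.float64(-1.5)), 'n': 2}
w8 {'ang': 49.55, 'scale': 1.013, 'centre': (np.float64(-0.6), np.float64(-2.4)), 'n': 3}
```

θ1 is 49.8° after sinking in the + direction, and it is steady. The wheel now has to go past down, to about 140°, and sink back. First I'll hover over the rim.

```bash
python3 -c "
from h import *;from bench import sense
s=sense();print(pose(s)[0]);need(s,O+[0,0,255],(180,0,112))"
```

```text
[524.90068531  22.83351459 417.60546328]
t [-0.632, -0.529, 0.05] a [0.004, 0.002, 0.004]
```

```bash

python3 -m jog '[{"tx":-0.63,"ty":-0.53,"tz":0,"ax":0,"ay":0,"az":0,"hand":1},{"tx":-0.63,"ty":-0.53,"tz":0,"ax":0,"ay":0,"az":0,"hand":1},{"tx":-0.63,"ty":-0.53,"tz":0,"ax":0,"ay":0,"az":0,"hand":1},{"tx":-0.63,"ty":-0.53,"tz":0.05,"ax":0,"ay":0,"az":0,"hand":0.6},{"tx":-0.63,"ty":-0.53,"tz":0.05,"ax":0,"ay":0,"az":0,"hand":0.6}]' 25
python3 -m jog '[{"tx":0,"ty":0,"tz":0,"ax":0,"ay":0,"az":0,"hand":0.6},{"tx":0,"ty":0,"tz":0,"ax":0,"ay":0,"az":0,"hand":0.6}]'
python3 - <<'E'
from h import *
from bench import sense,snapshot
s=sense();w=snapshot("wrist");np.savez("pics/w9.npz",**w);cv2.imwrite("pics/w9.png",w["pixels"][:,:,::-1])
need(s,O+[0,0,255],(180,0,112))
E
```

```text
time: 7.63
tool_pos: [485.2, -96.4, 405.2]
tcp_rot: [-179.8, -0.2, 111.9]
ft_force: [0.2, 0.5, -0.9]
finger_gap: 63.8
time: 7.8
tool_pos: [486.5, -93.9, 407.4]
tcp_rot: [-179.9, -0.1, 112.2]
ft_force: [-0.7, -0.6, -0.3]
finger_gap: 51.2
t [-0.009, 0.002, -0.017] a [-0.002, -0.002, 0.005]
```

View pics/w9.png

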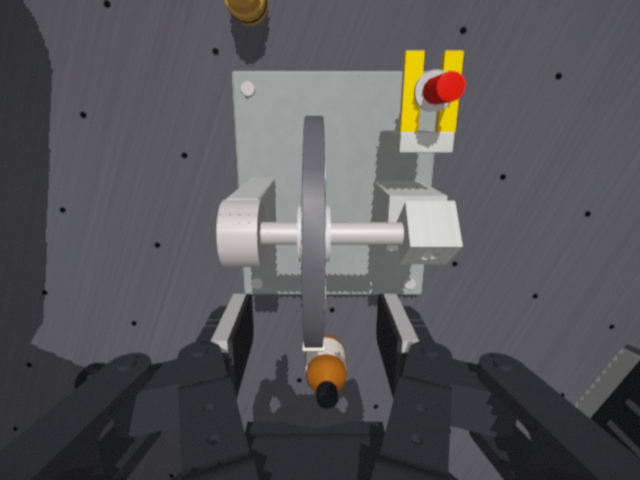

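```bash

python3 -m jog '[{"tx":0.2,"ty":0,"tz":0.01,"ax":0,"ay":-0.133,"az":0,"hand":0.6},{"tx":0.4,"ty":0,"tz":0.042,"ax":0,"ay":-0.267,"az":0,"hand":0.6},{"tx":0.59,"ty":0,"tz":0.094,"ax":0,"ay":-0.4,"az":0,"hand":0.6},{"tx":0.78,"ty":0,"tz":0.165,"ax":0,"ay":-0.533,"az":0,"hand":0.6},{"tx":0.957,"ty":0,"tz":0.256,"ax":0,"ay":-0.667,"az":0,"hand":0.6}]' 25
python3 - <<'E'
from h import *
from bench import sense
s=sense();print(s["joint_pos"].round(1))
def ax(s,psi,r):
    "grasp target at angle psi (towards -y) radius r"
    G=O+[0,0,120]+r*(-np.sin(np.radians(psi))*ey+np.cos(np.radians(psi))*np.array([0,0,1]))
    R=Ro.from_rotvec(np.radians(psi)*ex)*Ro.from_euler("xyz",(180,0,112),degrees=True)
    need(s,G,R.as_euler("xyz",degrees=True))
ax(s,-40,80)
E
cat >> h.py <<'E'
def ax(s,psi,r):
    "grasp target at angle psi (towards -y) radius r"
    G=O+[0,0,120]+r*(-np.sin(np.radians(psi))*ey+np.cos(np.radians(psi))*np.array([0,0,1]))
    R=Ro.from_rotvec(np.radians(psi)*ex)*Ro.from_euler("xyz",(180,0,112),degrees=True)
    need(s,G,R.as_euler("xyz",degrees=True))
E
```

```text
time: 8.27
tool_pos: [432.0, 40.5, 371.3]
tcp_rot: [179.6, 30.3, 112.2]
ft_force: [0.3, 0.9, -0.9]
finger_gap: 51.4
[ 11.1 -20.7 117.5 -30.3  78.2  -6.1]
t [0.267, 0.0, 0.395] a [0.01, -0.215, 0.002]
```

```bash

python3 -m jog '[{"tx":0.14,"ty":0,"tz":0.1,"ax":0,"ay":-0.11,"az":0,"hand":0.6},{"tx":0.267,"ty":0,"tz":0.25,"ax":0,"ay":-0.215,"az":0,"hand":0.6},{"tx":0.267,"ty":0,"tz":0.395,"ax":0,"ay":-0.215,"az":0,"hand":0.6},{"tx":0.267,"ty":0,"tz":0.395,"ax":0,"ay":-0.215,"az":0,"hand":0.5},{"tx":0.267,"ty":0,"tz":0.395,"ax":0,"ay":-0.215,"az":0,"hand":0.4}]' 25
python3 - <<'E'
from h import *
from bench import sense,snapshot
s=sense();w=snapshot("wrist");np.savez("pics/w10.npz",**w);cv2.imwrite("pics/w10.png",w["pixels"][:,:,::-1])
ax(s,-40,80);print(s["joint_pos"].round(1))
E
```

```text
time: 8.68
tool_pos: [429.9, 43.8, 298.1]
tcp_rot: [-179.8, 39.6, 112.4]
ft_force: [-0.1, 0.6, 0.1]
finger_gap: 34.4
t [-0.003, 0.007, -0.014] a [0.001, -0.008, 0.007]
[ 15.1 -15.1 123.  -41.8  71.9   6.3]
```

View pics/w10.png

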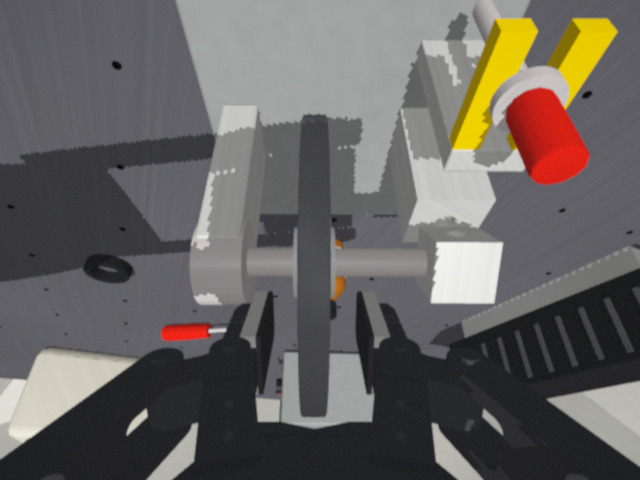

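```bash

python3 -m jog '[{"tx":0,"ty":0,"tz":0,"ax":0,"ay":0,"az":0,"hand":0},{"tx":0,"ty":0,"tz":0,"ax":0,"ay":0,"az":0,"hand":0},{"tx":0,"ty":0,"tz":0,"ax":0,"ay":0,"az":0,"hand":0},{"tx":0,"ty":0,"tz":0,"ax":0,"ay":0,"az":0,"hand":0},{"tx":0,"ty":0,"tz":0,"ax":0,"ay":0,"az":0,"hand":0}]' 30
python3 -c "
from h import *;from bench import sense
ax(sense(),-40,80)"
```

```text
time: 9.15
tool_pos: [430.2, 42.6, 300.8]
tcp_rot: [180.0, 39.7, 111.9]
ft_force: [-13.9, 2.5, 10.8]
finger_gap: 11.6
t [0.014, 0.008, -0.005] a [0.0, -0.006, -0.001]
```

```bash

python3 -m jog '[{"tx":-0.164,"ty":-0.01,"tz":0.009,"ax":0,"ay":0.133,"az":0,"hand":0},{"tx":-0.326,"ty":-0.01,"tz":0.034,"ax":0,"ay":0.267,"az":0,"hand":0},{"tx":-0.484,"ty":-0.01,"tz":0.077,"ax":0,"ay":0.4,"az":0,"hand":0},{"tx":-0.637,"ty":-0.01,"tz":0.135,"ax":0,"ay":0.533,"az":0,"hand":0},{"tx":-0.783,"ty":-0.01,"tz":0.21,"ax":0,"ay":0.667,"az":0,"hand":0}]' 30
python3 -m jog '[{"tx":0,"ty":0,"tz":0,"ax":0,"ay":0,"az":0,"hand":0}]' 30
python3 - <<'E'
from h import *
from bench import sense,snapshot
s=sense();ax(s,-10,80);print(s["joint_pos"].round(1))
w=snapshot("scene");np.savez("pics/s11.npz",**w);cv2.imwrite("pics/s11.png",cv2.resize(w["pixels"][170:310,220:380,::-1],None,fx=5,fy=4));print(wheel(w,True))
E
```

```text
time: 9.57
tool_pos: [470.9, -60.3, 349.8]
tcp_rot: [179.8, 9.3, 112.2]
ft_force: [4.6, 2.8, -28.0]
finger_gap: 11.4
time: 9.65
tool_pos: [472.1, -63.4, 350.7]
tcp_rot: [179.7, 9.3, 111.9]
ft_force: [8.2, 6.1, -9.2]
finger_gap: 11.1
t [0.038, 0.014, -0.011] a [0.006, -0.017, -0.003]
[-10.8 -12.7 110.8  -7.8  76.8 -31.2]
0 -40.6 2.6 50 86.4
2 13.5 -40.5 52 78.4
3 38.2 -9.2 49 76.5
4 24.5 28.5 51 79.3
5 -14.7 34.6 47 83.0
{'ang': 81.09, 'scale': 1.001, 'centre': (np.float64(-0.9), np.float64(-3.0)), 'n': 5}
```

View pics/s11.png

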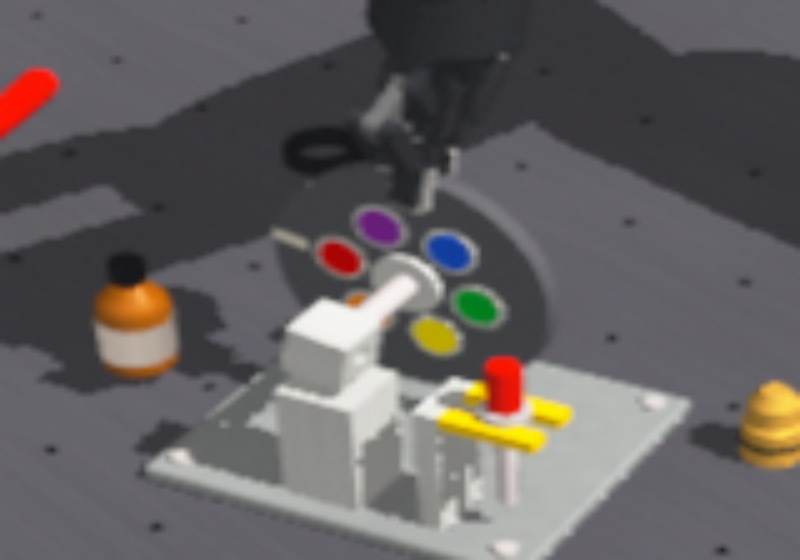

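```bash

python3 -m jog '[{"tx":-0.15,"ty":0,"tz":0.009,"ax":0,"ay":0.133,"az":0,"hand":0},{"tx":-0.316,"ty":0,"tz":0.034,"ax":0,"ay":0.267,"az":0,"hand":0},{"tx":-0.474,"ty":0,"tz":0.077,"ax":0,"ay":0.4,"az":0,"hand":0},{"tx":-0.627,"ty":0,"tz":0.135,"ax":0,"ay":0.533,"az":0,"hand":0},{"tx":-0.773,"ty":0,"tz":0.21,"ax":0,"ay":0.667,"az":0,"hand":0}]' 30
python3 -m jog '[{"tx":0,"ty":0,"tz":0,"ax":0,"ay":0,"az":0,"hand":0}]' 30
python3 - <<'E'
from h import *
from bench import sense,snapshot
s=sense();ax(s,20,80);print(s["joint_pos"].round(1))
w=snapshot("scene");np.savez("pics/s12.npz",**w);print(wheel(w))
E
python3 -m jog '[{"tx":-0.164,"ty":0,"tz":0.009,"ax":0,"ay":0.133,"az":0,"hand":0},{"tx":-0.326,"ty":0,"tz":0.034,"ax":0,"ay":0.267,"az":0,"hand":0},{"tx":-0.484,"ty":0,"tz":0.077,"ax":0,"ay":0.4,"az":0,"hand":0},{"tx":-0.637,"ty":0,"tz":0.135,"ax":0,"ay":0.533,"az":0,"hand":0},{"tx":-0.783,"ty":0,"tz":0.21,"ax":0,"ay":0.667,"az":0,"hand":0}]' 30
python3 -m jog '[{"tx":0,"ty":0,"tz":0,"ax":0,"ay":0,"az":0,"hand":0}]' 30
python3 - <<'E'
from h import *
from bench import sense,snapshot
s=sense();ax(s,50,80);print(s["joint_pos"].round(1))
w=snapshot("scene");np.savez("pics/s13.npz",**w);cv2.imwrite("pics/s13.png",cv2.resize(w["pixels"][170:310,220:380,::-1],None,fx=5,fy=4));print(wheel(w))
E
```

```text
time: 10.12
tool_pos: [516.2, -171.1, 337.8]
tcp_rot: [179.8, -20.8, 112.3]
ft_force: [3.1, 14.8, -18.6]
finger_gap: 11.2
time: 10.2
tool_pos: [517.4, -174.1, 335.0]
tcp_rot: [179.9, -21.0, 112.0]
ft_force: [7.5, 11.3, -11.8]
finger_gap: 11.3
t [0.04, 0.011, -0.026] a [0.002, -0.021, -0.0]
[-28.6   9.3  92.   13.3  95.  -51.3]
{'ang': 110.85, 'scale': 1.005, 'centre': (np.float64(-0.9), np.float64(-3.0)), 'n': 6}
time: 10.67
tool_pos: [553.6, -261.4, 265.6]
tcp_rot: [179.9, -50.9, 112.4]
ft_force: [-0.4, 31.2, -17.2]
finger_gap: 11.5
time: 10.75
tool_pos: [553.8, -263.4, 258.2]
tcp_rot: [-180.0, -51.4, 111.9]
ft_force: [2.8, 31.3, -16.0]
finger_gap: 11.2
t [0.072, 0.009, -0.048] a [0.001, -0.031, -0.001]
[-37.4  37.3  71.3  26.3 116.1 -57.4]
{'ang': 142.53, 'scale': 1.003, 'centre': (np.float64(-0.9), np.float64(-2.9)), 'n': 5}
```

View pics/s13.png

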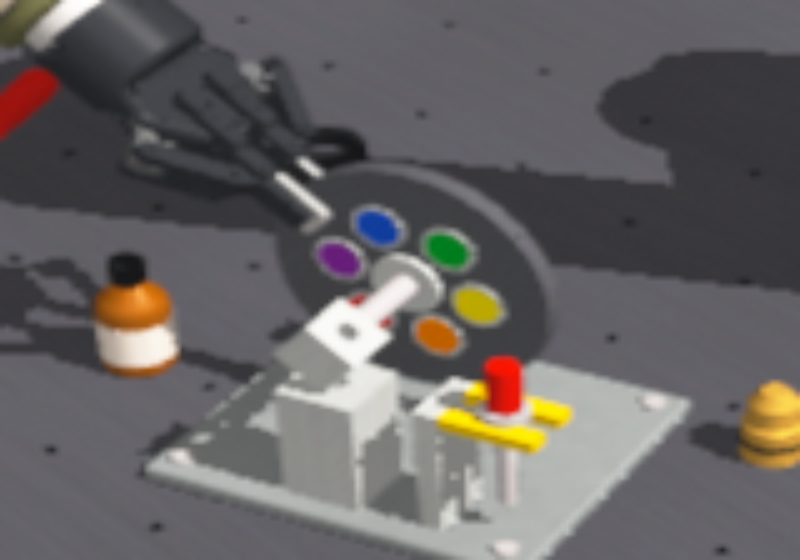

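```bash

python3 -m jog '[{"tx":0.04,"ty":0,"tz":-0.03,"ax":0,"ay":0,"az":0,"hand":0.6},{"tx":0.04,"ty":0,"tz":-0.03,"ax":0,"ay":0,"az":0,"hand":0.6},{"tx":0.04,"ty":0,"tz":-0.03,"ax":0,"ay":0,"az":0,"hand":0.6},{"tx":0.04,"ty":0,"tz":-0.2,"ax":0,"ay":0,"az":0,"hand":0.6},{"tx":0.04,"ty":0,"tz":-0.4,"ax":0,"ay":0,"az":0,"hand":0.6}]' 30
python3 - <<'E'
from h import *
from bench import sense,snapshot
s=sense();ax(s,20,135)
w=snapshot("scene");np.savez("pics/s14.npz",**w);print(wheel(w))
E
```

```text
time: 11.22
tool_pos: [568.9, -301.3, 310.7]
tcp_rot: [-179.9, -50.4, 112.2]
ft_force: [1.7, -0.9, 0.0]
finger_gap: 51.1
t [0.941, 0.013, 0.283] a [-0.004, -0.676, 0.004]
{'ang': 103.97, 'scale': 1.004, 'centre': (np.float64(-1.0), np.float64(-3.0)), 'n': 5}
```

```bash

python3 -m jog '[{"tx":0.2,"ty":0,"tz":0.01,"ax":0,"ay":-0.135,"az":0,"hand":0.6},{"tx":0.4,"ty":0,"tz":0.045,"ax":0,"ay":-0.27,"az":0,"hand":0.6},{"tx":0.6,"ty":0,"tz":0.1,"ax":0,"ay":-0.405,"az":0,"hand":0.6},{"tx":0.78,"ty":0,"tz":0.18,"ax":0,"ay":-0.54,"az":0,"hand":0.6},{"tx":0.94,"ty":0.01,"tz":0.28,"ax":0,"ay":-0.675,"az":0,"hand":0.6}]' 30
python3 -m jog '[{"tx":0,"ty":0,"tz":0,"ax":0,"ay":0,"az":0,"hand":0.6},{"tx":0,"ty":0,"tz":0,"ax":0,"ay":0,"az":0,"hand":0.6},{"tx":0,"ty":0,"tz":0,"ax":0,"ay":0,"az":0,"hand":0.6},{"tx":0,"ty":0,"tz":0,"ax":0,"ay":0,"az":0,"hand":0.6},{"tx":0,"ty":0,"tz":0,"ax":0,"ay":0,"az":0,"hand":0.6}]' 30
cat > m.py <<'E'
from h import *
from bench import sense,snapshot
import sys
s=sense();w=snapshot("scene");np.savez(f"pics/{sys.argv[1]}.npz",**w);cv2.imwrite(f"pics/{sys.argv[1]}.png",cv2.resize(w["pixels"][170:310,220:380,::-1],None,fx=5,fy=4,interpolation=cv2.INTER_CUBIC));print(s["time"],wheel(w,len(sys.argv)>2))
E
python3 m.py s15
python3 -m jog '[{"tx":0,"ty":0,"tz":0,"ax":0,"ay":0,"az":0,"hand":0.6},{"tx":0,"ty":0,"tz":0,"ax":0,"ay":0,"az":0,"hand":0.6},{"tx":0,"ty":0,"tz":0,"ax":0,"ay":0,"az":0,"hand":0.6},{"tx":0,"ty":0,"tz":0,"ax":0,"ay":0,"az":0,"hand":0.6},{"tx":0,"ty":0,"tz":0,"ax":0,"ay":0,"az":0,"hand":0.6}]' 30 >/dev/null
python3 -m jog '[{"tx":0,"ty":0,"tz":0,"ax":0,"ay":0,"az":0,"hand":0.6},{"tx":0,"ty":0,"tz":0,"ax":0,"ay":0,"az":0,"hand":0.6},{"tx":0,"ty":0,"tz":0,"ax":0,"ay":0,"az":0,"hand":0.6},{"tx":0,"ty":0,"tz":0,"ax":0,"ay":0,"az":0,"hand":0.6},{"tx":0,"ty":0,"tz":0,"ax":0,"ay":0,"az":0,"hand":0.6}]' 30 >/dev/null
python3 -m jog '[{"tx":0,"ty":0,"tz":0,"ax":0,"ay":0,"az":0,"hand":0.6},{"tx":0,"ty":0,"tz":0,"ax":0,"ay":0,"az":0,"hand":0.6},{"tx":0,"ty":0,"tz":0,"ax":0,"ay":0,"az":0,"hand":0.6},{"tx":0,"ty":0,"tz":0,"ax":0,"ay":0,"az":0,"hand":0.6},{"tx":0,"ty":0,"tz":0,"ax":0,"ay":0,"az":0,"hand":0.6}]' 30
python3 m.py s16 v
```

```text
time: 11.68
tool_pos: [524.0, -188.0, 396.0]
tcp_rot: [179.7, -19.4, 112.2]
ft_force: [0.7, 0.4, 0.2]
finger_gap: 51.5
time: 12.1
tool_pos: [524.7, -189.3, 391.2]
tcp_rot: [-179.9, -20.1, 112.1]
ft_force: [0.6, -0.8, 0.6]
finger_gap: 51.4
12.1 {'ang': 84.93, 'scale': 1.0, 'centre': (np.float64(-1.1), np.float64(-2.7)), 'n': 5}
time: 13.4
tool_pos: [524.5, -188.0, 392.2]
tcp_rot: [-180.0, -20.0, 112.2]
ft_force: [-0.4, -0.3, 1.0]
finger_gap: 51.4
0 -40.9 0.9 51 88.7
2 15.4 -39.5 56 81.3
3 39.1 -6.3 47 80.9
4 22.1 30.4 52 84.0
5 -17.9 33.5 48 88.1
13.4 {'ang': 84.78, 'scale': 1.005, 'centre': (np.float64(-1.1), np.float64(-2.8)), 'n': 5}
```

View pics/s16.png

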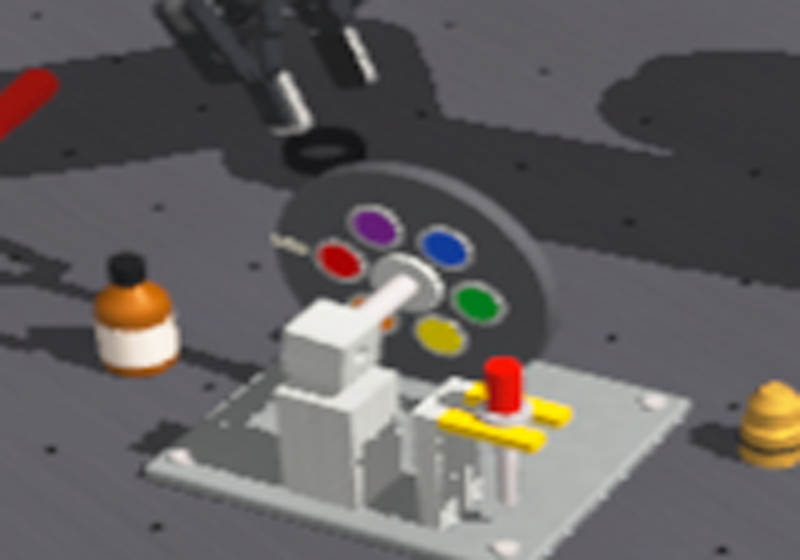

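θ2 is 84.8° and steady, so down is at the midpoint, 67.3°. That puts the short-stop at 17.5°, inside the stated 16–32°. Next I'll grip the rim here and turn it −17.5°.

```bash
python3 -c "
from h import *;from bench import sense
ax(sense(),20,80)"
```

```text
t [0.007, 0.002, 0.367] a [-0.001, 0.0, 0.004]
```

```bash

python3 -m jog '[{"tx":0.007,"ty":-0.005,"tz":0.15,"ax":0,"ay":0,"az":0,"hand":0.6},{"tx":0.007,"ty":-0.005,"tz":0.28,"ax":0,"ay":0,"az":0,"hand":0.6},{"tx":0.007,"ty":-0.005,"tz":0.365,"ax":0,"ay":0,"az":0,"hand":0.6},{"tx":0.007,"ty":-0.005,"tz":0.365,"ax":0,"ay":0,"az":0,"hand":0.5},{"tx":0.007,"ty":-0.005,"tz":0.365,"ax":0,"ay":0,"az":0,"hand":0.4}]' 30
python3 -m jog '[{"tx":0,"ty":0,"tz":0,"ax":0,"ay":0,"az":0,"hand":0},{"tx":0,"ty":0,"tz":0,"ax":0,"ay":0,"az":0,"hand":0},{"tx":0,"ty":0,"tz":0,"ax":0,"ay":0,"az":0,"hand":0},{"tx":0,"ty":0,"tz":0,"ax":0,"ay":0,"az":0,"hand":0},{"tx":0,"ty":0,"tz":0,"ax":0,"ay":0,"az":0,"hand":0}]' 40
python3 m.py s17
```

```text
time: 13.87
tool_pos: [516.1, -169.8, 340.7]
tcp_rot: [-179.9, -20.1, 112.2]
ft_force: [-1.1, 0.3, -0.0]
finger_gap: 34.2
time: 14.28
tool_pos: [516.6, -170.7, 342.7]
tcp_rot: [179.9, -19.9, 112.2]
ft_force: [-2.9, -1.4, 6.4]
finger_gap: 10.9
14.2833 {'ang': 84.78, 'scale': 1.004, 'centre': (np.float64(-1.0), np.float64(-2.8)), 'n': 5}
```

Time is ample, so I'll check θ2 again with a gentler release from about 115°.

```bash

python3 -m jog '[{"tx":-0.16,"ty":0,"tz":0.006,"ax":0,"ay":0.133,"az":0,"hand":0},{"tx":-0.318,"ty":0,"tz":0.028,"ax":0,"ay":0.267,"az":0,"hand":0},{"tx":-0.47,"ty":0,"tz":0.067,"ax":0,"ay":0.4,"az":0,"hand":0},{"tx":-0.617,"ty":0,"tz":0.12,"ax":0,"ay":0.533,"az":0,"hand":0},{"tx":-0.755,"ty":0,"tz":0.19,"ax":0,"ay":0.667,"az":0,"hand":0}]' 40
python3 -m jog '[{"tx":0,"ty":0,"tz":0,"ax":0,"ay":0,"az":0,"hand":0},{"tx":0,"ty":0,"tz":0,"ax":0,"ay":0,"az":0,"hand":0}]' 30
python3 -c "
from h import *;from bench import sense
ax(sense(),50,80)"
python3 m.py s18
```

```text
time: 14.75
tool_pos: [553.2, -261.0, 274.8]
tcp_rot: [179.9, -50.1, 112.2]
ft_force: [0.7, 5.7, -10.2]
finger_gap: 10.5
time: 14.92
tool_pos: [553.1, -260.8, 271.3]
tcp_rot: [-179.9, -50.3, 111.9]
ft_force: [-0.1, 5.7, -12.5]
finger_gap: 11.0
t [-0.008, 0.006, -0.007] a [-0.002, -0.006, -0.001]
14.9167 {'ang': 113.01, 'scale': 1.009, 'centre': (np.float64(-0.8), np.float64(-3.2)), 'n': 6}
```

```bash

python3 -m jog '[{"tx":0,"ty":0,"tz":0,"ax":0,"ay":0,"az":0,"hand":0.6},{"tx":0,"ty":0,"tz":0,"ax":0,"ay":0,"az":0,"hand":0.6},{"tx":0,"ty":0,"tz":0,"ax":0,"ay":0,"az":0,"hand":0.6},{"tx":0,"ty":0,"tz":-0.2,"ax":0,"ay":0,"az":0,"hand":0.6},{"tx":0,"ty":0,"tz":-0.37,"ax":0,"ay":0,"az":0,"hand":0.6}]' 30
python3 m.py s19
python3 -c "
from h import *;from bench import sense
ax(sense(),20,135)"
python3 -m jog '[{"tx":0.2,"ty":0,"tz":0.01,"ax":0,"ay":-0.135,"az":0,"hand":0.6},{"tx":0.4,"ty":0,"tz":0.045,"ax":0,"ay":-0.27,"az":0,"hand":0.6},{"tx":0.6,"ty":0,"tz":0.1,"ax":0,"ay":-0.405,"az":0,"hand":0.6},{"tx":0.78,"ty":0,"tz":0.18,"ax":0,"ay":-0.54,"az":0,"hand":0.6},{"tx":0.94,"ty":0.01,"tz":0.27,"ax":0,"ay":-0.675,"az":0,"hand":0.6}]' 30
python3 m.py s20
python3 -m jog '[{"tx":0,"ty":0,"tz":0,"ax":0,"ay":0,"az":0,"hand":0.6},{"tx":0,"ty":0,"tz":0,"ax":0,"ay":0,"az":0,"hand":0.6},{"tx":0,"ty":0,"tz":0,"ax":0,"ay":0,"az":0,"hand":0.6},{"tx":0,"ty":0,"tz":0,"ax":0,"ay":0,"az":0,"hand":0.6},{"tx":0,"ty":0,"tz":0,"ax":0,"ay":0,"az":0,"hand":0.6}]' 30 >/dev/null
python3 m.py s21
python3 -m jog '[{"tx":0,"ty":0,"tz":0,"ax":0,"ay":0,"az":0,"hand":0.6},{"tx":0,"ty":0,"tz":0,"ax":0,"ay":0,"az":0,"hand":0.6},{"tx":0,"ty":0,"tz":0,"ax":0,"ay":0,"az":0,"hand":0.6},{"tx":0,"ty":0,"tz":0,"ax":0,"ay":0,"az":0,"hand":0.6},{"tx":0,"ty":0,"tz":0,"ax":0,"ay":0,"az":0,"hand":0.6}]' 30 >/dev/null
python3 -m jog '[{"tx":0,"ty":0,"tz":0,"ax":0,"ay":0,"az":0,"hand":0.6},{"tx":0,"ty":0,"tz":0,"ax":0,"ay":0,"az":0,"hand":0.6},{"tx":0,"ty":0,"tz":0,"ax":0,"ay":0,"az":0,"hand":0.6},{"tx":0,"ty":0,"tz":0,"ax":0,"ay":0,"az":0,"hand":0.6},{"tx":0,"ty":0,"tz":0,"ax":0,"ay":0,"az":0,"hand":0.6}]' 30 >/dev/null
python3 -m jog '[{"tx":0,"ty":0,"tz":0,"ax":0,"ay":0,"az":0,"hand":0.6},{"tx":0,"ty":0,"tz":0,"ax":0,"ay":0,"az":0,"hand":0.6},{"tx":0,"ty":0,"tz":0,"ax":0,"ay":0,"az":0,"hand":0.6},{"tx":0,"ty":0,"tz":0,"ax":0,"ay":0,"az":0,"hand":0.6},{"tx":0,"ty":0,"tz":0,"ax":0,"ay":0,"az":0,"hand":0.6}]' 30 >/dev/null
python3 m.py s22
python3 -c "
from h import *;from bench import sense
ax(sense(),20,80)"
```

```text
time: 15.38
tool_pos: [568.7, -298.5, 311.7]
tcp_rot: [-179.9, -50.1, 112.2]
ft_force: [0.5, 0.1, 0.3]
finger_gap: 51.0
15.3833 {'ang': 92.83, 'scale': 1.007, 'centre': (np.float64(-1.0), np.float64(-3.0)), 'n': 5}
t [0.919, 0.01, 0.302] a [0.001, -0.66, 0.004]
time: 15.85
tool_pos: [523.9, -185.1, 396.2]
tcp_rot: [179.8, -19.2, 112.2]
ft_force: [-0.4, 0.4, 0.1]
finger_gap: 51.4
15.85 {'ang': 85.81, 'scale': 1.002, 'centre': (np.float64(-0.8), np.float64(-2.9)), 'n': 5}
16.3167 {'ang': 84.71, 'scale': 1.005, 'centre': (np.float64(-1.0), np.float64(-2.7)), 'n': 5}
17.6167 {'ang': 84.71, 'scale': 1.005, 'centre': (np.float64(-1.0), np.float64(-2.7)), 'n': 5}
t [-0.007, -0.003, 0.369] a [-0.001, 0.008, 0.004]
```

Repeatable: 84.71° against 84.78°. Down is at 67.25°. Now the final grip and turn.

```bash

python3 -m jog '[{"tx":-0.005,"ty":-0.01,"tz":0.15,"ax":0,"ay":0,"az":0,"hand":0.6},{"tx":-0.005,"ty":-0.01,"tz":0.28,"ax":0,"ay":0,"az":0,"hand":0.6},{"tx":-0.005,"ty":-0.01,"tz":0.365,"ax":0,"ay":0,"az":0,"hand":0.6},{"tx":-0.005,"ty":-0.01,"tz":0.365,"ax":0,"ay":0,"az":0,"hand":0.5},{"tx":-0.005,"ty":-0.01,"tz":0.365,"ax":0,"ay":0,"az":0,"hand":0.4}]' 30
python3 -m jog '[{"tx":0,"ty":0,"tz":0,"ax":0,"ay":0,"az":0,"hand":0},{"tx":0,"ty":0,"tz":0,"ax":0,"ay":0,"az":0,"hand":0},{"tx":0,"ty":0,"tz":0,"ax":0,"ay":0,"az":0,"hand":0},{"tx":0,"ty":0,"tz":0,"ax":0,"ay":0,"az":0,"hand":0},{"tx":0,"ty":0,"tz":0,"ax":0,"ay":0,"az":0,"hand":0}]' 40
python3 -m jog '[{"tx":0.095,"ty":0,"tz":0.003,"ax":0,"ay":-0.078,"az":0,"hand":0},{"tx":0.19,"ty":0,"tz":0.012,"ax":0,"ay":-0.156,"az":0,"hand":0},{"tx":0.284,"ty":0,"tz":0.026,"ax":0,"ay":-0.233,"az":0,"hand":0},{"tx":0.378,"ty":0,"tz":0.046,"ax":0,"ay":-0.311,"az":0,"hand":0},{"tx":0.471,"ty":0,"tz":0.073,"ax":0,"ay":-0.389,"az":0,"hand":0}]' 40
python3 -m jog '[{"tx":0,"ty":0,"tz":0,"ax":0,"ay":0,"az":0,"hand":0},{"tx":0,"ty":0,"tz":0,"ax":0,"ay":0,"az":0,"hand":0},{"tx":0,"ty":0,"tz":0,"ax":0,"ay":0,"az":0,"hand":0}]' 40
python3 m.py s23 v
python3 -c "
from h import *;from bench import sense
ax(sense(),2.5,80)"
```

```text
time: 18.08
tool_pos: [516.1, -169.7, 341.1]
tcp_rot: [-179.9, -19.7, 112.2]
ft_force: [0.3, 0.2, -0.0]
finger_gap: 34.4
time: 18.5
tool_pos: [516.5, -170.5, 343.0]
tcp_rot: [180.0, -19.5, 112.2]
ft_force: [-3.5, -1.9, 4.7]
finger_gap: 10.9
time: 18.92
tool_pos: [489.7, -105.0, 357.5]
tcp_rot: [179.9, -1.8, 112.1]
ft_force: [-8.1, -2.0, 12.1]
finger_gap: 11.0
time: 19.17
tool_pos: [489.8, -105.1, 357.5]
tcp_rot: [179.9, -1.9, 112.2]
ft_force: [-7.4, -2.6, 13.4]
finger_gap: 10.9
0 -38.3 11.7 54 73.0
2 4.0 -43.1 51 65.4
3 36.5 -18.1 45 63.6
4 30.4 21.6 50 65.4
5 -6.1 37.0 47 69.4
19.1667 {'ang': 67.82, 'scale': 1.006, 'centre': (np.float64(-1.0), np.float64(-3.1)), 'n': 5}
t [0.001, 0.009, 0.018] a [0.001, 0.012, 0.004]
```

View pics/s23.png

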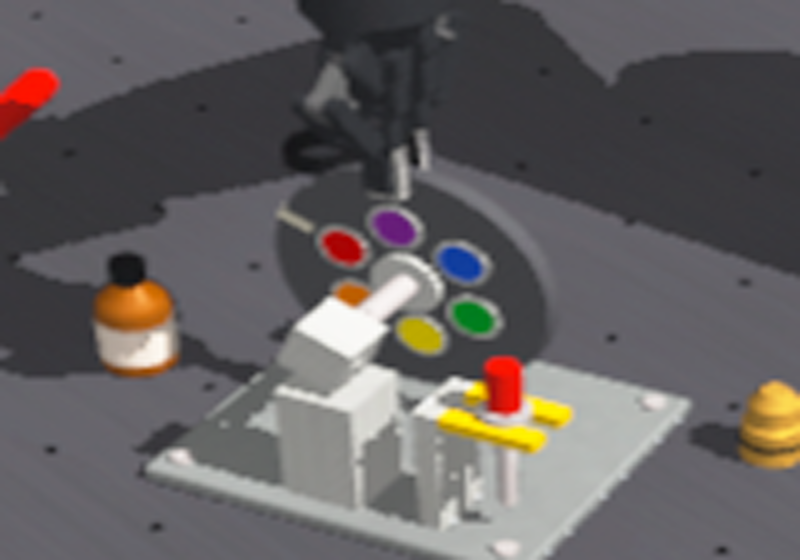

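```bash

python3 -m jog '[{"tx":0,"ty":0,"tz":0,"ax":0,"ay":0,"az":0,"hand":0},{"tx":0,"ty":0,"tz":0,"ax":0,"ay":0,"az":0,"hand":0},{"tx":0,"ty":0,"tz":0,"ax":0,"ay":0,"az":0,"hand":0},{"tx":0,"ty":0,"tz":0,"ax":0,"ay":0,"az":0,"hand":0}]' 40
python3 m.py s24
python3 - <<'E'
from h import *
from bench import snapshot
S=load("pics/s24.npz");w=snapshot("top");W=load("pics/w8.npz")
a=blobs(S,174,5,roi=(300,245,345,280))[0];b=blobs(W,174,5,vmin=120,roi=(280,180,340,260))[0];t=blobs(w,174,5,roi=(290,190,345,240))[0]
print(a,b,t)
k=tri(S,a[0][0],w,t[0][0]);print("knob",k)
N=np.array([524.5,25,0]);print("rel notch x,y",(k[0]-N)@ex,(k[0]-N)@ey)
E
```

```text
time: 19.55
tool_pos: [490.0, -105.4, 357.5]
tcp_rot: [179.9, -2.0, 112.2]
ft_force: [-7.4, -1.2, 13.7]
finger_gap: 10.6
19.55 {'ang': 67.9, 'scale': 1.006, 'centre': (np.float64(-1.0), np.float64(-3.1)), 'n': 5}
[([320.4, 265.5], [317, 259, 8, 15, 97])] [([309.4, 223.4], [298, 208, 24, 32, 605])] [([312.2, 219.0], [309, 216, 7, 7, 35])]
knob (array([526.33780598,  25.30418099, 123.8248935 ]), np.float64(0.37080755587664943))
rel notch x,y 1.8179322387273795 -0.40642254074943573
```

```bash
python3 -c "
from bench import *
print(hand_in())"
```

```text
the job is handed in; nothing more can be done
None
```

I handed the job in at about 19.6 s of the 72 s, with the fingers still gripping the rim at 40 N; no verdict was reported.

**Pin:** I drew it out of the collar, hung it by its flange in the notch and let go. The last check put the knob's middle at z 124 mm, against about 123 mm expected. It sits 1.8 mm across the slot and 0.4 mm along it from the notch point, upright.

**Finding the heavy side:** Let go, the wheel sank to 49.8° from one side and 84.8° from the other. A gentler second release from that other side gave 84.7°. Straight down is therefore at about 67.25°, and the wheel stops about 17.5° short of it, within the stated 16–32°.

**Final hold:** The wheel read 67.8° and then 67.9° about 0.4 s later, so it is about 0.6° from the target and still. The finger opening was about 10.8 mm on the 12 mm rim.

**Disagreements:**
- The start angle read about +4° where 0 was expected. Pin play or a small camera bias could explain it; a constant bias cancels in the midpoint.
- Single filter readings scattered by up to about ±5°, so I used the fit over all visible filters.
- The side resting at 49.8° was measured only once.

The bottle and objective looked untouched in the last picture. I did not measure the other bystanders.

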